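Hook the tube shaker's return spring onto its anchor post

TASK

The tube shaker's return spring has come off its red-capped anchor post. Take the red spring puller out of its wooden block, put its pin through the eye on the end of the spring's brass hook, stretch the spring just past the post and ease the hook onto the post with the puller, gently: never let the spring snap back, do not overstretch it or strain the hook, and keep the fingers off the hook. Then stand the puller back in its block, and leave the rack, bottle and cup where they are.

Things in the scene. Friction and masses are not known exactly. Their poses are not given: they have to be found in the camera images.
- shaker: Fixed tube shaker, cover off: grey plate 300 x 150 mm, top 22 mm above the bench. Origin at the bench under its centre; x from the spring's pivot towards the anchor post, z up. Blue motor housing 70 x 130 mm, 80 mm high, at x = -112 mm. White tray with capped tubes at y = +40 to +72, x = -45 to +105 mm, 68 mm high. Spring and hook lie level and only swing and stretch: they cannot lift.
- pivot (a point): Axis of the spring's vertical pivot pin, 56 mm above the bench (the level of spring and hook), at x = -60, y = 0 mm on the shaker.
- post_middle (a point): Middle of the square adjuster plate that carries the anchor post, at the hook's level (56 mm), x = +90, y = 0 mm on the shaker. The post (steel, 8 mm diameter, red cap 12 mm wide, top at 70 mm) is clamped up to 10 mm from this point along the shaker's x and up to 12 mm along its y, either way: where exactly is not measured, find it by touch or sight.
- hook: Brass hook on the spring's free end, round wire 4 mm thick, level. Origin at the centre of its bowl; x along the spring, away from the pivot; z up. The bowl is a half circle 16 mm wide inside, open towards the pivot (-x). Its shank is on the -y side (centre line y = -10 mm), its short open lip on the +y side (end at x = -5, y = +12 mm). It bends if puller and post press on it with over 25 N.
- hook_bowl (a point): Where the post's centre lies when seated: x = +4 mm on the hook. To let the post in, this point must be drawn at least 13 mm past the post, then swung towards the hook's +y until the shank touches the post; let back from there, the bowl seats on the post.
- pull_eye (a point): Centre of the round pull eye, a closed ring beyond the bowl (at x = +19 mm on the hook): 14 mm inside diameter, wire 4 mm thick, level, axis vertical. The puller's pin goes down through it. Its x axis points along the spring, away from the pivot.
- spring (a joint): Stretch of the spring, m: 0 relaxed, when the bowl's centre lies 106 mm from the pivot pin's axis and the pull eye's centre 125 mm. Pull about 2 N to start, then 0.15 N per mm (about 12 N at 68 mm). Seated on the post it reads 0.029 to 0.052; 0.067 is far enough to pass any post; it yields above 0.078.
- spring_pivot (a joint): Swing of the spring about its vertical pivot pin, rad: 0 when it lies along the shaker's x axis, negative towards the shaker's -y side, where it starts; a little friction keeps it where it is left. Range -0.6 to 0.3.
- puller: Loose spring puller, 104 mm long, 120 g, standing upright in its block. Origin at the tip of its pin; z up along the tool. Round steel pin 8 mm in diameter over the first 25 mm (rounded tip), then a 10 mm shank, a round collar 28 mm in diameter from 50 to 56 mm, then a red handle, 20 x 20 mm square with faces along its x and y, from 56 to 104 mm, with a black top.
- puller_grip (a point): Point on the puller's axis, 80 mm above its tip: where to hold the handle.
- puller_tip (a point): Tip of the puller's pin, on its axis.
- tool_block: Wooden block, 80 x 80 mm, 60 mm high, fixed; origin under its centre. A vertical hole 18 mm in diameter runs through its middle; the puller stands in it with its collar resting on the block's top, tip 10 mm above the bench.
- tube_rack: Loose wooden rack with test tubes, 60 x 170 mm, 115 mm high; origin under its centre. Leave alone.
- reagent_bottle: Loose amber bottle, 56 mm in diameter, 130 mm high; origin under its centre. Leave alone.
- powder_cup: Loose white plastic cup, 70 mm in diameter, 60 mm high; origin under its centre. Leave alone.
Not all that is in view belongs to the job. Leave any turquoise look-alike of the tool_block alone.

How it is judged:
On the way, in this order (a step that is already met when the one before it is completed fails the run):
1. the puller, in the eye, has drawn the spring out (value of joint spring above 0.042 m and contact force between puller and hook above 2 N), for 0.1 s.
2. the hook hangs on the post under tension and the puller is clear of it (value of joint spring between 0.025 and 0.056 m and contact force between puller and hook below 0.05 N and height (world z) of puller_tip above 0.065 m), for 0.2 s.
At the end, for the whole second after the job is handed in: The spring is held stretched (25 to 56 mm) by the hook on the anchor post, in line with the post (swing within 0.13 rad), at rest; the puller stands upright (within 0.12 rad) in the hole of its block, within 10 mm of its centre, tip no higher than 16 mm, released and at rest (value of joint spring between 0.025 and 0.056 m and value of joint spring_pivot between -0.13 and 0.13 rad and linear speed of each of hook, puller below 0.01 m/s and horizontal distance between puller_tip and tool_block below 0.01 m and height (world z) of puller_tip below 0.016 m and angle between puller's own z axis and vertical below 0.12 rad); the robot touches nothing.
It fails at once if the spring is stretched beyond 78 mm (value of joint spring above 0.078 m).
It fails at once if the spring snaps: the hook moves faster than 0.25 m/s (linear speed of hook above 0.25 m/s).
It fails at once if the hook is strained with more than 25 N (contact force between hook and anything else above 25 N).
It fails at once if the fingers touch the hook (contact force between the fingers and hook above 0.5 N).
It fails at once if the rack, bottle or cup is moved more than 15 mm or tipped (distance of any of tube_rack, reagent_bottle, powder_cup from where it was at the start of the episode above 0.015 m or angle between any of tube_rack, reagent_bottle, powder_cup's own z axis and vertical above 0.2 rad).
It also fails if it takes over 72 s, if anything falls off the work surface, if the arm or the gripper's body presses on something with over 40 N, if the wrist force passes 120 N, or if a joint passes its speed limit or range.

ROBOT

A 6-joint arm with a two-finger parallel gripper is mounted at the origin on the work surface. World frame = base frame: x ahead of the robot, y to its left, z up, the work surface at z = 0. Lengths are in m, angles in rad, forces in N, time in s.
With the tool pointing down it reaches from about 0.225 to 0.875 m from the base axis. Payload 3.4 kg.
Tool frame: the origin (TCP) lies on the centre line of the jaws, within the pads' length; the fingertips stand 17 mm ahead of it and the grasp point (between the pads) lies 2 mm behind it (nose_length is the distance from the TCP to the fingertips, in m); z points along the fingers, y is the line along which they close (so a half turn about z gives the same grasp; the last joint's range is limited). The gripper opens to 85 mm and grips with 20 to 120 N. Pads are 22 mm wide; open, the fingers measure 114 mm over their backs; the gripper's body (76 mm by 85 mm) begins 54 mm behind the grasp point. The pads swing forward as they close: fully open they stand 13 mm farther back than shut.
Start: joints at [1.215, 0.276, 1.505, -0, 1.361, -0.121], TCP at [0.134, 0.559, 0.209] pointing down, gripper open.
Joint ranges: [-2.89, 2.89], [-0.75, 2.08], [0.22, 2.7], [-1.18, 4.32], [0.11, 2.71], [-2.7, 2.7]. Speed limits (rad/s): [2.57, 2.57, 3.14, 3.14, 3.14, 3.14].

INTERFACE

Orientations are given as a unit quaternion [w, x, y, z].
In Python, from rig import get_state, get_image, sign_off, find_in, place_of, nose_length gives the robot as it stands.
- The arm moves only by the tool apply_moves, never from a script. Its argument "deltas" is one flat list of numbers, 5 for each row, row after row: the finger opening in mm, from 0 to 85.4, then the shift along the tool's x, y, z in mm, then the turn about the tool's z in degrees. A call has 1 to 12 rows; each row is the pose to reach, as a shift and turn from the pose commanded when the call began, along the tool's axes at that moment; what a row does not reach only later rows make up. A row lasts 1/12 s, in which the tool goes at most 41.7 mm and 7.16 degrees, less where a joint would pass 70% of its speed; a pose out of reach is approached as far as the arm can. A call with a gripper value outside its range is refused whole. The fingers move at their own pace and stop on an object; "squeeze" is the grip in N (left out, the last holds). Time passes only in rows, so rows that repeat a pose let the fingers close. It gives the time, the measured TCP pose, the force, the opening and the grip force at its end, in the units of the state.
- get_state(): the state, without advancing time (a new reading comes with each control period).
- get_image(name): name is "side" or "top"; returns a dict with "frame" (400x640x3 uint8, red, green, blue), "K" (3x3 intrinsics, pixels), "k1" (the pictures are not rectified: a ray, as slopes to the right and down, at radius r is drawn at 1 + k1 r^2 times it, then the intrinsics apply), "position" and "orientation" of the camera in the world. Camera axes: x right, y down, z forward; pixel columns grow to the right and rows downward; lengths in m; the calibration is good to about 2 mm. A picture is of the moment at which its call begins. There is no depth.
- sign_off(): hands the job in; it is judged then, once.
Trained networks look in a picture, given as the dict that the camera call returned (one of the last four; its "shot" number tells which), for a name from the list of things; names that differ only in an ending like _2 or _b are one class to them, and where a whole thing is asked for, a point or a joint stands for the part that bears it (a point fixed in the world has none). Each returns a list of dicts, best first, with "score" (0 to 1); they miss things now and then, are a little off and sometimes report something else, mostly with a low value. They report only what shows in the picture. A call takes as long as a camera call. They do not tell look-alikes from the thing itself.
- find_in(query, picture): "point" ([column, row] in pixels, amid what is visible of it).
- place_of(query, picture): "point" ([column, row] in pixels: a listed point, or the origin of a listed thing).
The state is a dict: "clock": time; "qpos": joint angles; "qd": joint speeds; "effort": joint torques, N m; "position": TCP position; "ee_rot": TCP orientation; "contact_force": force on the tool from outside, world axes, zero at the start; "moment": the same for the moment, N m; "width": finger opening in m; "gripper_force": force on a finger pad.
Only numpy, scipy, OpenCV 4.12 (cv2) and the standard library are available. Lean on these libraries where they do the work, as an engineer would, in place of code of your own. Each camera call takes 0.05 s, during which the arm holds its last target. There are 200 camera calls.

## Working session

There is one attempt and no reset: what is moved stays moved. The work goes in short steps, Python scripts to look and compute and a tool call to move; the robot and the scene stay as the last step left them, time stands still between calls to the robot, and variables do not carry over. Pictures are saved under pics/ and viewed, at most 10 in all, crops included, and the job is handed in when it is done.

Besides the shell and the picture viewer there is one more tool, called after "Call:" as name(argument=value, ...) on one line, values as JSON. apply_moves: Moves the arm, as the interface text tells. Its arguments: {"type":"object","properties":{"deltas":{"type":"array"},"squeeze":{"type":"number"}},"required":["deltas"]}

```bash
mkdir -p pics; cat > h.py <<'E'
import numpy as np, cv2
from scipy.spatial.transform import Rotation as R
from rig import *
def quat(q): return R.from_quat([q[1],q[2],q[3],q[0]]).as_matrix()
def ray(im,p):
    K=np.array(im["K"]);k=im["k1"]
    d=np.array([(p[0]-K[0,2])/K[0,0],(p[1]-K[1,2])/K[1,1]]);u=d.copy()
    for _ in range(30): u=d/(1+k*(u@u))
    return np.array(im["position"]),quat(im["orientation"])@np.array([u[0],u[1],1])
def atz(im,p,z):
    o,d=ray(im,p); return o+d*(z-o[2])/d[2]
def tri(obs):
    A=np.zeros((3,3));b=np.zeros(3)
    for im,p in obs:
        o,d=ray(im,p);d/=np.linalg.norm(d);M=np.eye(3)-np.outer(d,d);A+=M;b+=M@o
    return np.linalg.solve(A,b)
def proj(im,P):
    c=quat(im["orientation"]).T@(np.array(P)-im["position"]);u=c[:2]/c[2];u=u*(1+im["k1"]*(u@u));K=np.array(im["K"])
    return np.array([K[0,0]*u[0]+K[0,2],K[1,1]*u[1]+K[1,2]])
def save(im,n,box=None,s=1):
    f=im["frame"][:,:,::-1]
    if box: f=f[box[1]:box[3],box[0]:box[2]]
    cv2.imwrite("pics/"+n,cv2.resize(f,None,fx=s,fy=s,interpolation=cv2.INTER_CUBIC))
E
python3 - <<'E'
from h import *
a=get_image("side");b=get_image("top")
save(a,"s0.png");save(b,"t0.png")
np.set_printoptions(precision=4,suppress=True)
print(a["position"],b["position"],nose_length)
Z=dict(shaker=0,pivot=.056,post_middle=.056,hook=.056,hook_bowl=.056,pull_eye=.056,puller_grip=.09,puller_tip=.01,puller=.01,tool_block=0,tube_rack=0,reagent_bottle=0,powder_cup=0)
for q,z in Z.items():
    for n,im in(("side",a),("top",b)):
        print(q,n,[(np.round(r["point"],1),round(r["score"],2),atz(im,r["point"],z)[:2]) for r in place_of(q,im)[:3]])
s=get_state();print(s["position"],s["ee_rot"],quat(s["ee_rot"]),s["clock"])
E
```

```text
[0.2195 0.8357 0.8456] [0.2753 0.0456 1.3893] 0.017
shaker side [(array([337.2, 176.2]), 0.61, array([ 0.5085, -0.1301]))]
shaker top [(array([365.2, 204.2]), 0.83, array([ 0.5156, -0.1154]))]
pivot side [(array([318.6, 158.6]), 0.94, array([ 0.5744, -0.1298])), (array([338.7, 177.8]), 0.48, array([ 0.4826, -0.0605]))]
pivot top [(array([369.1, 184.6]), 0.58, array([ 0.5763, -0.1234]))]
post_middle side [(array([358.9, 171.5]), 0.71, array([ 0.4326, -0.1117])), (array([317.3, 157.8]), 0.21, array([ 0.5799, -0.1323]))]
post_middle top [(array([361.4, 223.7]), 0.78, array([ 0.4373, -0.095 ])), (array([352.2, 209.3]), 0.54, array([ 0.4874, -0.0633])), (array([423.1, 246.6]), 0.41, array([ 0.3599, -0.3076]))]
hook side [(array([339.1, 176. ]), 0.63, array([ 0.4841, -0.0691])), (array([338.7, 175.5]), 0.6, array([ 0.4861, -0.071 ]))]
hook top [(array([354.6, 210.2]), 0.36, array([ 0.4844, -0.0717]))]
hook_bowl side [(array([338.1, 174.4]), 0.56, array([ 0.4895, -0.0754]))]
hook_bowl top [(array([349. , 210.3]), 0.66, array([ 0.4838, -0.0522])), (array([353. , 205.9]), 0.57, array([ 0.4995
[... 1077 characters left out ...]
99, 0.2502]))]
tube_rack top [(array([260. , 150.9]), 0.57, array([0.7139, 0.2762])), (array([354.3, 206.9]), 0.43, array([ 0.5053, -0.0756]))]
reagent_bottle side [(array([329.3, 351. ]), 0.95, array([0.3361, 0.4466])), (array([224.8, 243.8]), 0.21, array([0.7101, 0.2564]))]
reagent_bottle top [(array([207.5, 253.1]), 0.67, array([0.3313, 0.4505])), (array([259.7, 205.6]), 0.26, array([0.5062, 0.2687]))]
powder_cup side [(array([392.9, 150.9]), 0.97, array([ 0.3656, -0.3334]))]
powder_cup top [(array([424.4, 248.6]), 0.55, array([ 0.3563, -0.3269]))]
[0.1338 0.5592 0.2094] [-0.      0.1171  0.9931  0.    ] [[-0.9726  0.2327  0.    ]
 [ 0.2327  0.9726  0.0001]
 [ 0.      0.0001 -1.    ]] 1.4
```

View pics/s0.png

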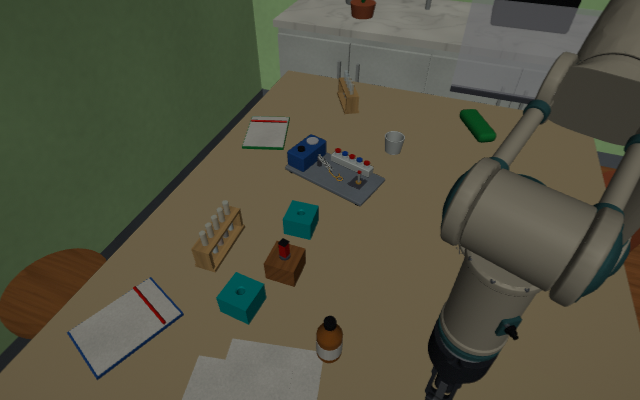

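```bash
python3 - <<'E'
import cv2,numpy as np
t=cv2.imread("pics/t0.png")
a=cv2.resize(t[150:290,200:440],None,fx=3.3,fy=3.3,interpolation=cv2.INTER_CUBIC)
cv2.imwrite("pics/t0c.png",a)
s=cv2.imread("pics/s0.png")
cv2.imwrite("pics/s0c.png",cv2.resize(s[130:290,250:410],None,fx=3.7,fy=3.7,interpolation=cv2.INTER_CUBIC))
E
```

```text
(no output)
```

View pics/t0c.png

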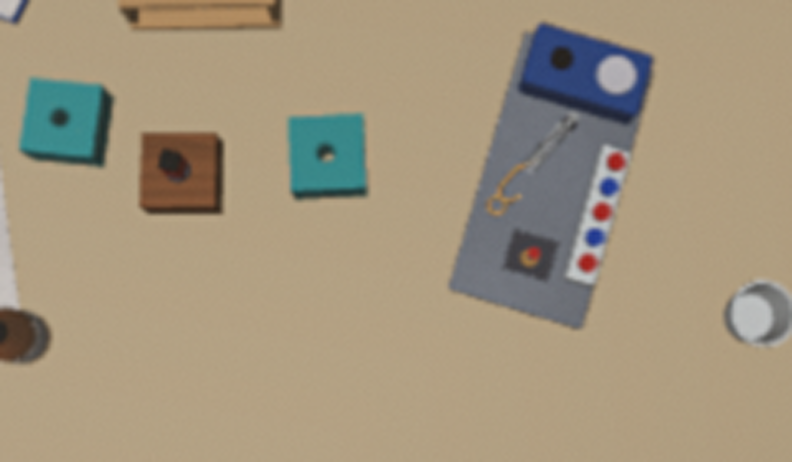

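View pics/s0c.png

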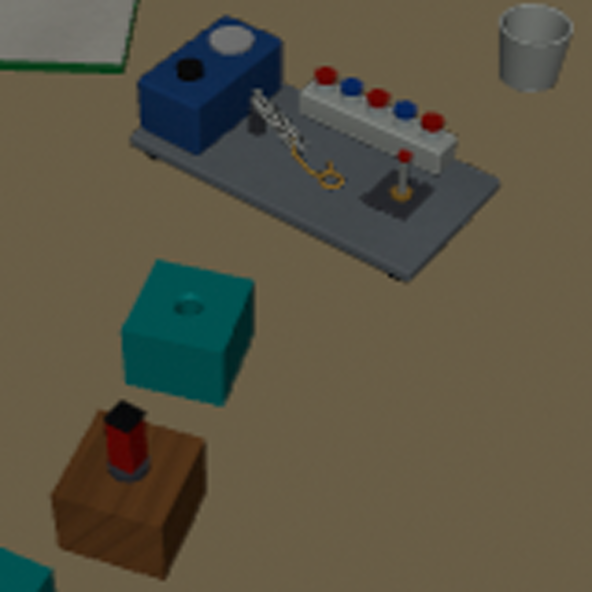

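Shown: the wooden block with the red handle at side (285,262), turquoise look-alikes at side (301,220) and (242,298). The wooden one holds the red puller, so it's the one meant. Eye at about side (340,178) / top (351,212). Post's red cap at about side (359,172) / top (361,227).

```bash
cat >> h.py <<'E'
np.set_printoptions(precision=4,suppress=True)
T=lambda x,y:(200+x/3.3-.35,150+y/3.3-.35)
S=lambda x,y:(250+x/3.7-.37,130+y/3.7-.37)
E
python3 - <<'E'
from h import *
a=get_image("side");b=get_image("top")
def both(n,t,s,z): print(n,"tri",tri([(a,S(*s)),(b,T(*t))]),"side",atz(a,S(*s),z)[:2],"top",atz(b,T(*t),z)[:2])
both("cap",(533,253),(405,156),.069)
both("eye",(497,205),(333,177),.056)
both("pivot",(572,121),(258,97),.06)
both("pullertop",(170,160),(126,414),.114)
print("postbase top",atz(b,T(530,258),.03),atz(a,S(402,194),.026))
print("plate top", [atz(b,T(*p),.022)[:2] for p in((450,288),(582,327))],"side",[atz(a,S(*p),.022)[:2] for p in((405,276),(499,182),(132,138))])
print("black",[atz(a,S(*p),.114)[:2] for p in((106,415),(122,401),(146,410),(130,430))])
print("block side",[atz(a,S(*p),.06)[:2] for p in((98,410),(206,438),(163,520),(53,493))])
print("block top",[atz(b,T(*p),.06)[:2] for p in((140,133),(215,132),(217,207),(141,207))])
print("adj plate side",[atz(a,S(*p),.024)[:2] for p in((361,199),(390,169),(433,185),(402,219))], "top",[atz(b,T(*p),.024)[:2] for p in((513,230),(559,240),(549,281),(503,268))])
save(a,"blk.png",(265,225,315,290),9)
E
```

```text
cap tri [ 0.427  -0.0925  0.0711] side [ 0.4281 -0.095 ] top [ 0.4267 -0.0928]
eye tri [ 0.4781 -0.056   0.0621] side [ 0.4804 -0.063 ] top [ 0.4787 -0.0565]
pivot tri [ 0.5712 -0.1356  0.0631] side [ 0.5754 -0.1396] top [ 0.5693 -0.1365]
pullertop tri [0.5125 0.28   0.116 ] side [0.5139 0.2785] top [0.5123 0.2803]
postbase top [ 0.4258 -0.0936  0.03  ] [ 0.428  -0.0963  0.026 ]
plate top [array([ 0.3936, -0.0087]), array([ 0.3534, -0.1495])] side [array([ 0.3986, -0.004 ]), array([ 0.3544, -0.1455]), array([ 0.6778, -0.0903])]
black [array([0.5258, 0.2839]), array([0.5209, 0.2692]), array([0.503 , 0.2708]), array([0.5059, 0.29  ])]
block side [array([0.5556, 0.2409]), array([0.4749, 0.238 ]), array([0.4757, 0.3123]), array([0.5533, 0.3176])]
block top [array([0.5513, 0.3237]), array([0.5532, 0.2434]), array([0.4726, 0.2383]), array([0.4716, 0.3187])]
adj plate side [array([ 0.4595, -0.0801]), array([ 0.4476, -0.1271]), array([ 0.4067, -0.1194]), array([ 0.4196, -0.0676])] top [array([ 0.4565, -0.0761]), array([ 0.4462, -0.1256]), array([ 0.402 , -0.1144]), array([ 0.4154, -0.0652])]
```

View pics/blk.png

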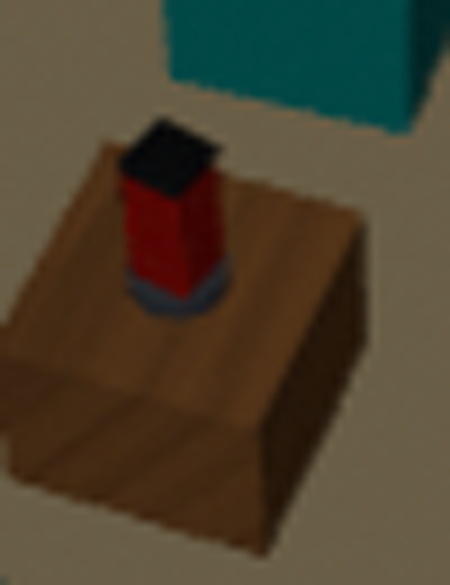

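The black top is a clear diamond relative to the block's edges; the tool stands in the wooden block. I'll work out the handle's yaw and the first move.

```bash
python3 - <<'E'
from h import *
a=get_image("side")
c=[atz(a,(265+x/9-.45,225+y/9-.45),.114)[:2] for x,y in((162,118),(222,150),(175,197),(118,162))]
c=np.array(c);print(c,c.mean(0))
for i in range(4):
    d=c[(i+1)%4]-c[i];print(np.linalg.norm(d),np.degrees(np.arctan2(d[1],d[0]))%90)
s=get_state();M=quat(s["ee_rot"]);print(np.degrees(np.arctan2(M[1,1],M[0,1]))%90, s["clock"])
print("delta tool mm",M.T@(np.array([.513,.279,.16])-s["position"])*1000)
E
```

```text
[[0.5215 0.2682]
 [0.5017 0.273 ]
 [0.5069 0.2923]
 [0.5262 0.2866]] [0.5141 0.28  ]
0.020360736964687855 76.453847188363
0.020075292896005893 74.93048229004904
0.02012206400345166 73.30658317284554
0.01896529290946101 75.65422744305066
76.54558812040038 1.55
delta tool mm [-434.0095 -184.3253   49.3768]
```

Call:
apply_moves(deltas=[85, -36, -15, 0, 7, 85, -73, -31, 0, 14, 85, -110, -47, 0, 21, 85, -147, -62, 0, 28, 85, -184, -78, 0, 35, 85, -220, -94, 0, 42, 85, -257, -109, 0, 49, 85, -294, -125, 0, 56, 85, -330, -140, 0, 63, 85, -367, -156, 0, 70, 85, -403, -171, 0, 77, 85, -435, -184, 0, 84], squeeze=100)

```text
clock: 2.55
position: [0.516, 0.2772, 0.2095]
ee_rot: [0.0, 0.754, 0.657, 0.0]
contact_force: [0.2, 0.3, -0.5]
width: 0.0851
gripper_force: 0.0
```

```bash
python3 - <<'E'
from h import *
s=get_state();M=quat(s["ee_rot"]);print(s["position"],np.degrees(np.arctan2(M[1,1],M[0,1])), s["clock"],s["qpos"],s["contact_force"])
print("delta tool mm",M.T@(np.array([.513,.279,.088])-s["position"])*1000)
E
```

```text
[0.516  0.2772 0.2095] -7.857425173611789 2.55 [ 0.3744  0.2916  1.482  -0.0003  1.3673  0.5116] [ 0.2164  0.3366 -0.4825]
delta tool mm [  1.3783  -3.3021 121.5323]
```

Call:
apply_moves(deltas=[85, 1, -3, 20, 7, 85, 1, -3, 50, 7, 85, 1, -3, 80, 7, 85, 1, -3, 105, 7, 85, 1, -3, 121, 7, 85, 1, -3, 121, 7, 10, 1, -3, 121, 7, 10, 1, -3, 121, 7, 10, 1, -3, 121, 7, 10, 1, -3, 121, 7, 10, 1, -3, 121, 7, 10, 1, -3, 121, 7], squeeze=110)

```text
clock: 3.55
position: [0.5124, 0.2809, 0.09]
ee_rot: [0.001, 0.79, 0.613, 0.002]
contact_force: [0.1, 1.2, 3.9]
width: 0.0145
gripper_force: 107.2
```

```bash
python3 - <<'E'
from h import *
s=get_state();M=quat(s["ee_rot"]);print(s["position"],np.degrees(np.arctan2(M[1,1],M[0,1])), s["clock"],s["contact_force"],s["moment"],s["width"],s["gripper_force"])
E
```

```text
[0.5124 0.2809 0.09  ] -14.444096890100113 3.55 [0.1007 1.1767 3.91  ] [0.0021 0.128  0.0169] 0.014512453729084709 107.23432302474976
```

Call:
apply_moves(deltas=[10, 0, 0, 0, 0, 10, 0, 0, -10, 0, 10, 0, 0, -30, 0, 10, 0, 0, -50, 0, 10, 0, 0, -75, 0, 10, 0, 0, -100, 0, 10, 0, 0, -100, 0])

```text
clock: 4.13
position: [0.514, 0.2817, 0.1941]
ee_rot: [0.001, 0.79, 0.613, 0.005]
contact_force: [0.7, 0.2, -0.9]
width: 0.0142
gripper_force: 107.9
```

```bash
python3 - <<'E'
from h import *
a=get_image("side");b=get_image("top")
s=get_state();M=quat(s["ee_rot"]);print(s["position"],np.degrees(np.arctan2(M[1,1],M[0,1])), s["clock"],s["contact_force"],s["width"],s["gripper_force"])
for im in(a,b): print(proj(im,s["position"]),[(q,r["point"],r["score"]) for q in("puller_tip","puller_grip") for r in place_of(q,im)[:2]])
save(a,"held.png",(225,170,325,270),6)
E
```

```text
[0.5115 0.2806 0.1895] -14.449947594410796 4.2333 [-0.7082  0.2634 -0.8621] 0.013856639457284822 107.89564736187458
[282.3316 220.8744] [('puller_tip', [223.8, 243.1], 0.71), ('puller_tip', [283.1, 240.8], 0.55), ('puller_grip', [281.9, 217.0], 0.72), ('puller_grip', [339.1, 177.8], 0.38)]
[246.866  193.9821] []
```

View pics/held.png

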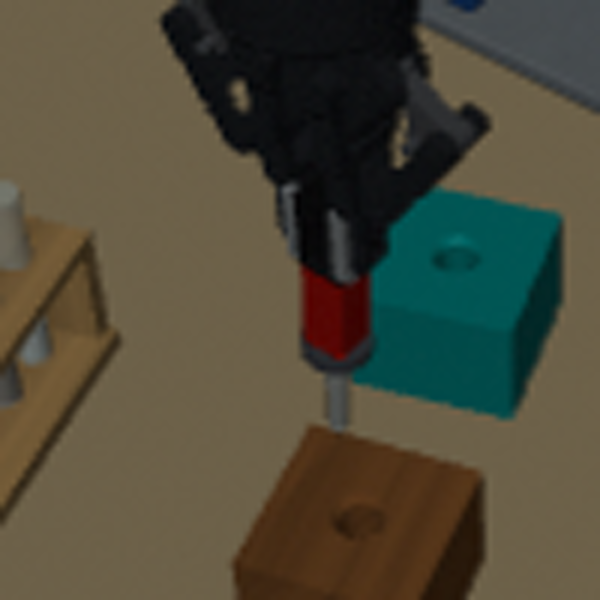

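```bash
python3 - <<'E'
from h import *
a=get_image("side");s=get_state()
p=s["position"];print(p,s["qd"])
for d in(-.02,0,.017,.022,.05,.078,.1): print(d,proj(a,p-[0,0,d]), (proj(a,p-[0,0,d])-[225,170])*6)
print([(q,r["point"],r["score"]) for q in("puller_tip","puller_grip","puller") for r in place_of(q,a)[:3]])
M=quat(s["ee_rot"]);print(M)
save(a,"held2.png",(225,170,325,270),6)
E
```

```text
[0.5103 0.2801 0.1869] [ 0.002   0.0008 -0.0081  0.0004 -0.0001 -0.0008]
-0.02 [282.4622 215.542 ] [344.7731 273.2519]
0 [282.991  221.6405] [347.946  309.8432]
0.017 [283.4281 226.6811] [350.5687 340.0864]
0.022 [283.5546 228.1393] [351.3274 348.8359]
0.05 [284.2458 236.109 ] [355.4746 396.6543]
0.078 [284.9094 243.7599] [359.4561 442.5597]
0.1 [285.4125 249.5599] [362.4747 477.3597]
[('puller_tip', [317.2, 158.0], 0.28), ('puller_grip', [221.0, 244.0], 0.54), ('puller_grip', [282.1, 221.4], 0.46), ('puller_grip', [318.5, 157.1], 0.41), ('puller', [281.6, 241.2], 0.7)]
[[ 0.2497  0.9683 -0.0029]
 [ 0.9683 -0.2497 -0.0011]
 [-0.0018 -0.0025 -1.    ]]
```

View pics/held2.png

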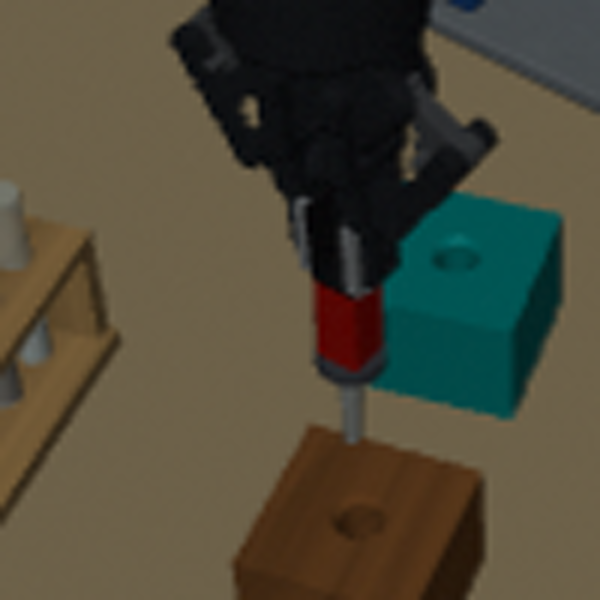

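The tip shows at crop (352,443), close to the prediction of (359,443), so the puller is held upright with its tip 78 mm below the TCP. Next, refining the eye and post by colour.

```bash
python3 - <<'E'
from h import *
a=get_image("side");b=get_image("top")
def seg(im,box,lo,hi):
    f=im["frame"][box[1]:box[3],box[0]:box[2]]
    h=cv2.cvtColor(f,cv2.COLOR_RGB2HSV);return cv2.inRange(h,np.array(lo),np.array(hi)),h
for n,im,box in(("side",a,(322,160,352,188)),("top",b,(340,192,375,220))):
    m,h=seg(im,box,(8,90,60),(28,255,255))
    print(n,box);print("\n".join("".join("%4d"%v if k else "   ." for v,k in zip(r,mm)) for r,mm in zip(h[:,:,1],m)))
for n,im,box in(("side",a,(350,162,370,190)),("top",b,(352,216,372,236))):
    for nm,lo,hi in(("red",(0,130,60),(6,255,255)),("red2",(174,130,60),(180,255,255))):
        m,h=seg(im,box,lo,hi);ys,xs=np.nonzero(m)
        if len(xs):p=(xs.mean()+box[0],ys.mean()+box[1]);print(n,nm,len(xs),p,atz(im,p,.068))
# predicted projections
for P in([.4804,-.063,.056],[.4787,-.0565,.056],[.4275,-.094,.07]): print(P,proj(a,P),proj(b,P))
E
```

```text
side (322, 160, 352, 188)
   .   .   .   .   .   .   .   .   .   .   .   .   .   .   .   .   .   .   .   .   .   .   .   .   .   .   .   .   .   .
   .   .   .   .   .   .   .   .   .   .   .   .   .   .   .   .   .   .   .   .   .   .   .   .   .   .   .   .   .   .
   .   .   .   .   .   .   .   .   .   .   .   .   .   .   .   .   .   .   .   .   .   .   .   .   .   .   .   .   .   .
   .   .   .   .   .   .   .   .   .   .   .   .   .   .   .   .   .   .   .   .   .   .   .   .   .   .   .   .   .   .
   .   .   .   .   .   .   .   .   .   .   .   .   .   .   .   .   .   .   .   .   .   .   .   .   .   .   .   .   .   .
   .   .   .   .   .   .   .   .   .   .   .   .   .   .   .   .   .   .   .   .   .   .   .   .   .   .   .   .   .   .
   .   .   .   .   .   .   .   .   .   .   .   .   .   .   .   .   .   .   .   .   .   .   .   .   .   .   .   .   .   .
   .   .   .   .   .   .   .   .   .   .   .   .   .   .   .   .   .   .   .   .   .   .   .   .   .   .   .   .   .   .
   .   .   .   .   .   .   .   .   .   .   .   .   .   .   .   .   .   .   .   .   .   .   .   .   .   .  
[... 5955 characters left out ...]
.   .   .   .   .   .   .   .   .   .   .   .   .
   .   .   .   .   .   .   .   .   .   .   .   .   .   .   .   .   .   .   .   .   .   .   .   .   .   .   .   .   .   .   .   .   .   .   .
   .   .   .   .   .   .   .   .   .   .   .   .   .   .   .   .   .   .   .   .   .   .   .   .   .   .   .   .   .   .   .   .   .   .   .
side red 28 (np.float64(364.0), np.float64(166.0)) [ 0.4218 -0.1292  0.068 ]
top red 11 (np.float64(361.3636363636364), np.float64(226.0909090909091)) [ 0.4276 -0.0936  0.068 ]
[0.4804, -0.063, 0.056] [339.6363 177.4653] [352.1106 211.2975]
[0.4787, -0.0565, 0.056] [339.5072 178.869 ] [350.2456 211.761 ]
[0.4275, -0.094, 0.07] [359.2266 171.775 ] [361.5462 226.0617]
```

Call:
apply_moves(deltas=[10, -15, 2, 0, 0, 10, -45, 7, 0, 0, 10, -80, 13, 0, 0, 10, -115, 19, 0, 0, 10, -150, 24, 0, 0, 10, -185, 30, 0, 0, 10, -220, 36, 0, 0, 10, -255, 42, 0, 0, 10, -285, 47, 0, 0, 10, -310, 51, 4, 0, 10, -328, 53, 8, 0, 10, -335, 55, 10, 0])

```text
clock: 5.73
position: [0.4795, -0.0606, 0.1781]
ee_rot: [0.0, 0.791, 0.611, -0.001]
contact_force: [-0.9, -0.2, -1.0]
width: 0.0143
gripper_force: 107.9
```

Call:
apply_moves(deltas=[10, 0, 0, 2, 0, 10, 0, 0, 2, 0, 10, 0, 0, 2, 0, 10, 0, 0, 2, 0])

```text
clock: 6.07
position: [0.481, -0.0565, 0.1765]
ee_rot: [-0.0, 0.79, 0.613, 0.0]
contact_force: [0.2, 0.3, -1.2]
width: 0.0145
gripper_force: 107.9
```

```bash
python3 - <<'E'
from h import *
a=get_image("side");b=get_image("top");s=get_state()
p=s["position"];print(p,s["clock"],s["width"],s["contact_force"],s["moment"]);M=quat(s["ee_rot"])
print(M)
bx=(305,135,385,205)
t=p+M[:,2]*.078;print("tip pred",t,proj(a,t),(proj(a,t)-bx[:2])*8+4,"eye pred crop",(np.array([339.2,178.4])-bx[:2])*8+4)
print([(q,r["point"],r["score"]) for q in("puller_tip","pull_eye") for r in place_of(q,a)[:3]])
save(a,"eye.png",bx,8)
E
```

```text
[ 0.4811 -0.0567  0.1766] 6.1667 0.014327708458040052 [-0.2946 -0.1385 -1.3255] [0.0407 0.0045 0.0093]
[[ 0.248   0.9688  0.0004]
 [ 0.9688 -0.248   0.0002]
 [ 0.0003  0.0003 -1.    ]]
tip pred [ 0.4811 -0.0567  0.0986] [339.3108 167.8749] [278.4863 266.9994] eye pred crop [277.6 351.2]
[('puller_tip', [328.8, 351.2], 0.69), ('puller_tip', [336.5, 167.7], 0.56), ('pull_eye', [337.0, 179.6], 0.57)]
```

View pics/eye.png

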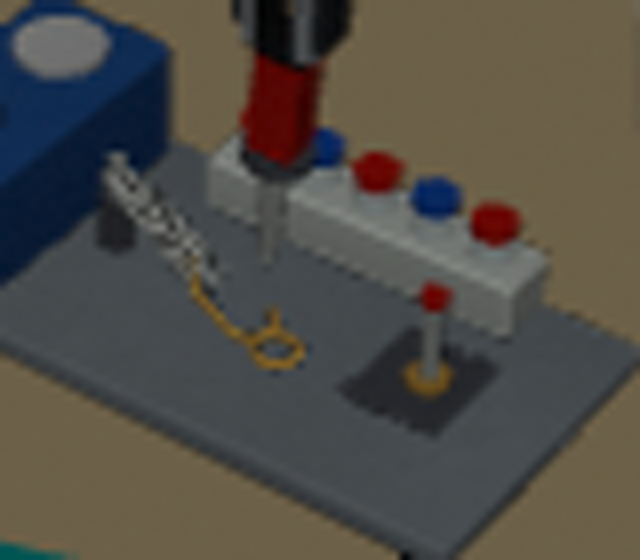

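The tip shows at crop (267,264) and the eye at (277,350). The puller may lean slightly in the picture. I'll get the offset from both points in this same frame.

```bash
python3 - <<'E'
from h import *
a=get_image("side");s=get_state();p=s["position"]
C=lambda x,y:((x-4)/8+305,(y-4)/8+135)
t=atz(a,C(267,263),.0986);e=atz(a,C(277,349),.056);col=atz(a,C(277,160),.0986+.053)
top=atz(a,C(436,298),.069);base=atz(a,C(428,377),.026)
print("tip",t,"eye",e,"collar",col,"post",top,base, "TCP",p)
print("eye-tip",e-t, "tool",quat(s["ee_rot"]).T@(e-t)*1000)
for z in (.2,.15,.0986):print((proj(a,[t[0],t[1],z])-[305,135])*8+4)
E
```

```text
tip [ 0.4859 -0.0574  0.0986] eye [ 0.4809 -0.0595  0.056 ] collar [ 0.4822 -0.052   0.1516] post [ 0.4285 -0.0951  0.069 ] [ 0.4294 -0.098   0.026 ] TCP [ 0.481  -0.0571  0.1765]
eye-tip [-0.005  -0.0021 -0.0426] tool [-3.2406 -4.3064 42.5985]
[277.1219  39.4238]
[271.9794 153.0228]
[267. 263.]
```

Call:
apply_moves(deltas=[10, -3, -4, 5, 0, 10, -3, -4, 15, 0, 10, -3, -4, 25, 0, 10, -3, -4, 32, 0, 10, -3, -4, 36, 0, 10, -3, -4, 36, 0, 10, -3, -4, 36, 0])

```text
clock: 6.9
position: [0.4761, -0.0595, 0.14]
ee_rot: [-0.0, 0.79, 0.612, -0.0]
contact_force: [-0.3, -0.0, -0.5]
width: 0.0142
gripper_force: 107.9
```

```bash
python3 - <<'E'
from h import *
a=get_image("side");s=get_state();p=s["position"];print(p,s["clock"],s["contact_force"])
bx=(315,145,375,195);save(a,"eye2.png",bx,12)
t=p+[.0048,-.0003,-.078];print((proj(a,t)-bx[:2])*12+6,(proj(a,[.4809,-.0595,.056])-bx[:2])*12+6)
E
```

```text
[ 0.4765 -0.0596  0.1404] 6.95 [-0.2334 -0.0498 -1.8686]
[295.5831 383.0671] [295.5667 403.3936]
```

View pics/eye2.png

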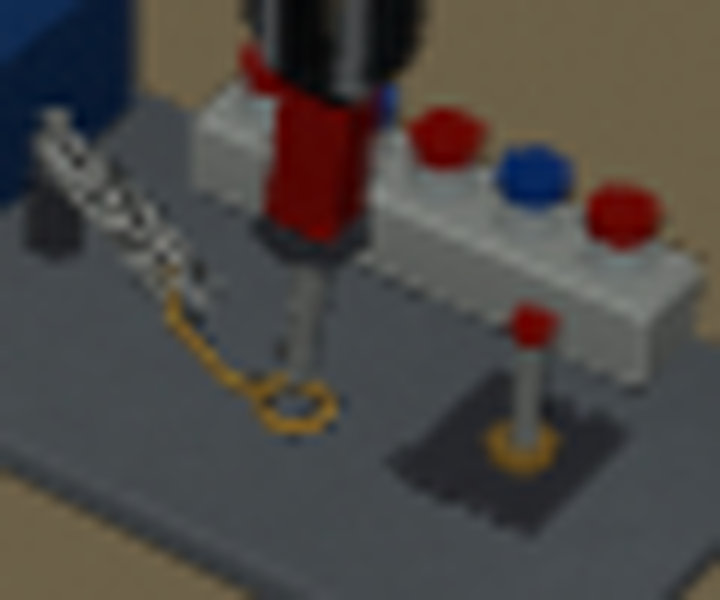

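The tip at crop (298,385) is right above the eye's centre at (296,405). Lowering it in.

Call:
apply_moves(deltas=[10, 0, 0, 3, 0, 10, 0, 0, 6, 0, 10, 0, 0, 9, 0, 10, 0, 0, 12, 0, 10, 0, 0, 12, 0])

```text
clock: 7.37
position: [0.4757, -0.0594, 0.1277]
ee_rot: [-0.001, 0.79, 0.613, -0.0]
contact_force: [0.5, 0.4, -1.7]
width: 0.0139
gripper_force: 107.9
```

Call:
apply_moves(deltas=[10, 0, 0, 3, 0, 10, 0, 0, 7, 0, 10, 0, 0, 11, 0, 10, 0, 0, 12, 0, 10, 0, 0, 12, 0])

```text
clock: 7.78
position: [0.4759, -0.0595, 0.1159]
ee_rot: [-0.0, 0.79, 0.613, -0.0]
contact_force: [-0.4, -0.2, -2.7]
width: 0.014
gripper_force: 107.9
```

```bash
python3 - <<'E'
from h import *
a=get_image("side");s=get_state();p=s["position"];print(p,s["clock"],s["contact_force"],s["moment"])
bx=(315,145,375,195);save(a,"eye3.png",bx,12)
E
```

```text
[ 0.4761 -0.0595  0.1161] 7.8333 [-0.0293 -0.2881 -0.6506] [ 0.0305 -0.0216  0.0242]
```

View pics/eye3.png

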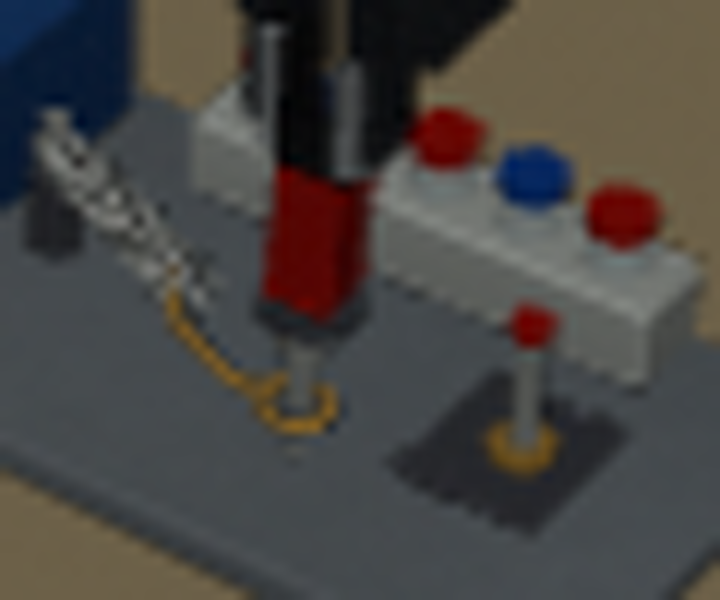

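The pin is through: the ring surrounds it at crop (297,400) and the tip shows below it at (295,450). Next, the pull path in polar form about the pivot.

```bash
cat >> h.py <<'E'
PIV=np.array([.5754,-.1396]);UX=np.array([-.958,.287]);UY=np.array([-.287,-.958]);OFF=np.array([.0048,-.0003])
def pol(s,off=OFF):
    d=np.array(s["position"])[:2]+off-PIV;return np.hypot(*d),np.arctan2(d@UY,d@UX)
def plan(pts,off=OFF):
    s=get_state();M=quat(s["ee_rot"]);print(s["clock"],s["position"],"r,phi",pol(s,off))
    F=np.array(s["contact_force"]);r,f=pol(s,off);er=np.cos(f)*UX+np.sin(f)*UY;et=-np.sin(f)*UX+np.cos(f)*UY
    print("F out,+y,z",F[:2]@er,F[:2]@et,F[2],"mom",s["moment"])
    for r,f in pts:
        w=PIV+r*(np.cos(f)*UX+np.sin(f)*UY)-off-np.array(s["position"])[:2]
        print((r,f),np.round(M.T@np.array([*w,0])*1000,1))
E
python3 - <<'E'
from h import *
plan([(.135,-.41),(.150,-.41),(.165,-.35),(.18,-.3),(.194,-.25)])
E
```

```text
7.8333 [ 0.4761 -0.0595  0.1161] r,phi (np.float64(0.12369612464451371), np.float64(-0.40993499429269076))
F out,+y,z -0.1634171035576888 0.23906097663411016 -0.6506130848371403 mom [ 0.0305 -0.0216  0.0242]
(0.135, -0.41) [  4.9 -10.2   0. ]
(0.15, -0.41) [ 11.4 -23.7   0. ]
(0.165, -0.35) [  8.9 -41.2   0. ]
(0.18, -0.3) [  6.2 -58.3   0. ]
(0.194, -0.25) [  1.6 -74.5   0. ]
```

Call:
apply_moves(deltas=[10, 1, -2, 0, 0, 10, 2, -4, 0, 0, 10, 3, -6, 0, 0, 10, 4, -9, 0, 0, 10, 5.5, -12, 0, 0, 10, 7, -15, 0, 0, 10, 8.5, -18, 0, 0, 10, 10, -21, 0, 0, 10, 11, -23.5, 0, 0, 10, 11, -23.5, 0, 0, 10, 11, -23.5, 0, 0])

```text
clock: 8.75
position: [0.4568, -0.0433, 0.1167]
ee_rot: [0.001, 0.79, 0.613, 0.0]
contact_force: [3.5, -3.4, -1.4]
width: 0.0137
gripper_force: 108.3
```

```bash
python3 - <<'E'
from h import *
plan([(.165,-.35),(.18,-.3),(.194,-.25)])
E
```

```text
8.75 [ 0.4568 -0.0433  0.1167] r,phi (np.float64(0.14893103928995868), np.float64(-0.4098194062846705))
F out,+y,z -4.872600493918861 0.30739480636412114 -1.4282800289432023 mom [-0.6258 -0.9056  0.0214]
(0.165, -0.35) [ -2.  -18.5  -0. ]
(0.18, -0.3) [ -4.8 -35.6  -0.1]
(0.194, -0.25) [ -9.3 -51.8  -0.1]
```

Call:
apply_moves(deltas=[10, -0.5, -4, 0, 0, 10, -1, -9, 0, 0, 10, -1.5, -14, 0, 0, 10, -2, -18.5, 0, 0, 10, -3, -24, 0, 0, 10, -4, -30, 0, 0, 10, -5, -35.5, 0, 0, 10, -6, -40, 0, 0, 10, -7.5, -45, 0, 0, 10, -9, -50, 0, 0, 10, -9, -50, 0, 0, 10, -9, -50, 0, 0])

```text
clock: 9.75
position: [0.4101, -0.0411, 0.1177]
ee_rot: [0.004, 0.79, 0.613, 0.003]
contact_force: [7.6, -3.5, -2.8]
width: 0.0134
gripper_force: 110.0
```

```bash
python3 - <<'E'
from h import *
plan([(.194,-.2),(.196,-.15),(.196,-.1),(.196,-.05),(.196,0),(.196,.02)])
E
```

```text
9.75 [ 0.4101 -0.0411  0.1177] r,phi (np.float64(0.18816358683100193), np.float64(-0.25810921145570953))
F out,+y,z -8.311469159044291 -0.9256727961641035 -2.8137765776067707 mom [-1.1864 -2.0704  0.034 ]
(0.194, -0.2) [-9.2 -8.6 -0.1]
(0.196, -0.15) [-18.3 -12.6  -0.1]
(0.196, -0.1) [-27.9 -14.2  -0.1]
(0.196, -0.05) [-37.7 -15.3  -0.1]
(0.196, 0) [-47.4 -15.9  -0.1]
(0.196, 0.02) [-51.4 -16.1  -0.1]
```

```bash
python3 - <<'E'
from h import *
a=get_image("side");s=get_state();p=s["position"];print(p,s["contact_force"],s["width"])
for q,z in(("pull_eye",.056),("hook_bowl",.056),("puller_tip",.04),("hook",.056)):
    print(q,[(np.round(r["point"],1),round(r["score"],2),atz(a,r["point"],z)[:2]) for r in place_of(q,a)[:2]])
print("pred pin at hook",proj(a,[p[0]+.0048,p[1],.056]))
bx=(315,145,385,205);save(a,"str.png",bx,11)
E
```

```text
[ 0.4103 -0.0411  0.1178] [ 7.8564 -3.9753 -2.4896] 0.013241907169297589
pull_eye [(array([355.9, 184.4]), 0.59, array([ 0.4241, -0.0492])), (array([287.2, 270.5]), 0.53, array([0.4915, 0.3161]))]
hook_bowl [(array([351.9, 181.7]), 0.43, array([ 0.4391, -0.057 ]))]
puller_tip [(array([357.1, 189.1]), 0.46, array([ 0.4187, -0.0475]))]
hook [(array([353.4, 181. ]), 0.45, array([ 0.4357, -0.0618]))]
pred pin at hook [358.015  186.7618]
```

View pics/str.png

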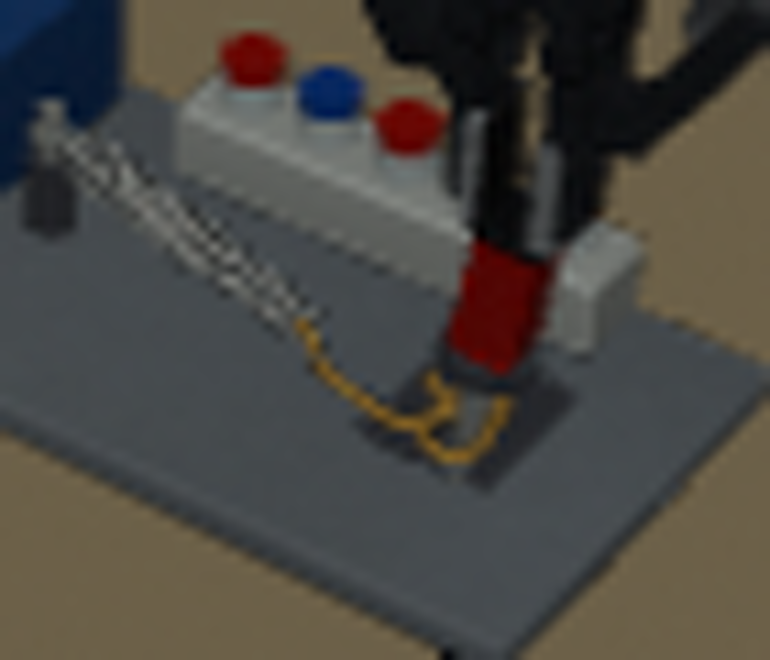

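The puller tilts under load: the eye is at crop (462,423), a stretch of about 47–50 mm. I'll tighten the grip, lower a little to shorten the lever, then go on gently.

Call:
apply_moves(deltas=[0, 0, 0, 2, 0, 0, 0, 0, 4, 0, 0, -2, -1, 6, 0, 0, -5, -2, 6, 0, 0, -8, -4, 6, 0, 0, -11, -6, 6, 0, 0, -14, -8, 6, 0, 0, -14, -8, 6, 0, 0, -14, -8, 6, 0], squeeze=120)

```text
clock: 10.75
position: [0.4007, -0.0531, 0.1127]
ee_rot: [0.006, 0.791, 0.612, 0.004]
contact_force: [8.2, -4.2, 2.4]
width: 0.0128
gripper_force: 120.6
```

```bash
python3 - <<'E'
from h import *
plan([(.2,-.15),(.2,-.1)])
a=get_image("side")
bx=(335,165,375,200);f=a["frame"][bx[1]:bx[3],bx[0]:bx[2]];h=cv2.cvtColor(f,cv2.COLOR_RGB2HSV)
m=cv2.inRange(h,np.array((8,90,60)),np.array((28,255,255)))
print("\n".join(str(bx[1]+i)+" "+"".join("#" if k else "." for k in r) for i,r in enumerate(m)))
for q,z in(("pull_eye",.056),("hook_bowl",.056),("puller_tip",.034)):
    print(q,[(np.round(r["point"],1),round(r["score"],2),atz(a,r["point"],z)[:2]) for r in place_of(q,a)[:2]])
E
```

```text
10.75 [ 0.4007 -0.0531  0.1127] r,phi (np.float64(0.1905576745391946), np.float64(-0.17852292746112527))
F out,+y,z -9.21977621840499 0.03746798343897143 2.4376899349682155 mom [-1.1    -2.2427  0.0571]
(0.2, -0.15) [ -3.6 -10.4  -0.1]
(0.2, -0.1) [-13.4 -12.   -0.2]
165 ........................................
166 ........................................
167 ........................................
168 ........................................
169 ........................................
170 ........................................
171 ........................................
172 ........................................
173 ..........#.............................
174 ..........#.............................
175 ..........##............................
176 ...........#............................
177 ...........##........##.................
178 ............###.......##................
179 ..............##......##................
180 ................##...####...............
181 .................########...............
182 ...................######...............
183 ..................
[... 365 characters left out ...]
.................
192 ........................................
193 ........................................
194 ........................................
195 ........................................
196 ........................................
197 ........................................
198 ........................................
199 ........................................
pull_eye [(array([359.5, 185.3]), 0.52, array([ 0.4127, -0.0491]))]
hook_bowl [(array([356.6, 179.7]), 0.62, array([ 0.4283, -0.0711])), (array([358.8, 179.8]), 0.36, array([ 0.4218, -0.073 ]))]
puller_tip [(array([364. , 186.6]), 0.55, array([ 0.4034, -0.0727])), (array([321.8, 157.3]), 0.23, array([ 0.5767, -0.1672]))]
```

The tilt grows because the finger linkage is compliant along its closing direction. I'll ease the spring back gently, turn the tool 90° about the (round) pin, so the pull acts across the pads, and pull again.

```bash
python3 - <<'E'
from h import *
plan([(.18,-.2),(.17,-.22),(.16,-.25),(.15,-.28),(.14,-.3)]);print(get_state()["qpos"])
E
```

```text
10.95 [ 0.4007 -0.053   0.1127] r,phi (np.float64(0.1905392584302434), np.float64(-0.17922035912213657))
F out,+y,z -10.450328170702953 -0.5341342524956975 2.847631155618808 mom [-1.0386 -2.2646  0.0297]
(0.18, -0.2) [ 1.4 11.1  0.2]
(0.17, -0.22) [ 2.3 21.7  0.3]
(0.16, -0.25) [ 4.4 32.6  0.5]
(0.15, -0.28) [ 5.8 43.6  0.6]
(0.14, -0.3) [ 5.3 54.   0.8]
[-0.304   0.0949  2.0047  0.0001  1.0279 -0.0516]
```

Call:
apply_moves(deltas=[0, 0.5, 3, 0, 0, 0, 1, 7, 0, 0, 0, 1.5, 11, 0, 0, 0, 2, 16, 0, 0, 0, 2.5, 21, 0, 0, 0, 3, 26, 0, 0, 0, 4, 31, 0, 0, 0, 5, 36, 0, 0, 0, 5.5, 41, 0, 0, 0, 5.5, 46, 0, 0, 0, 5, 51, 0, 0, 0, 5, 54, 0, 0])

```text
clock: 11.95
position: [0.4489, -0.0598, 0.1108]
ee_rot: [0.0, 0.79, 0.612, 0.0]
contact_force: [3.2, -1.8, 2.9]
width: 0.0125
gripper_force: 130.0
```

```bash
python3 - <<'E'
from h import *
plan([(.135,-.3)])
a=get_image("side")
for q,z in(("pull_eye",.056),("hook_bowl",.056),("puller_tip",.034)):
    print(q,[(np.round(r["point"],1),round(r["score"],2),atz(a,r["point"],z)[:2]) for r in place_of(q,a)[:2]])
bx=(325,160,380,195)
f=a["frame"][bx[1]:bx[3],bx[0]:bx[2]];h=cv2.cvtColor(f,cv2.COLOR_RGB2HSV)
m=cv2.inRange(h,np.array((8,90,60)),np.array((28,255,255)));r=cv2.inRange(h,np.array((0,150,60)),np.array((6,255,255)))|cv2.inRange(h,np.array((174,150,40)),np.array((180,255,255)))
print("\n".join(str(bx[1]+i)+" "+"".join("#" if k else "r" if q else "-" if v<60 else "." for k,q,v in zip(x,y,w)) for i,(x,y,w) in enumerate(zip(m,r,h[:,:,2]))))
E
```

```text
11.95 [ 0.4489 -0.0598  0.1108] r,phi (np.float64(0.14535226666819426), np.float64(-0.2875184674870641))
F out,+y,z -3.675516299250952 -0.2624986744474781 2.9051249278790663 mom [-0.5629 -0.8413 -0.0107]
(0.135, -0.3) [-1.7 10.3  0. ]
pull_eye [(array([317.4, 157.6]), 0.63, array([ 0.58  , -0.1334])), (array([347.4, 179.5]), 0.61, array([ 0.455 , -0.0621]))]
hook_bowl [(array([347.2, 179.3]), 0.56, array([ 0.4559, -0.0628])), (array([345.4, 174.8]), 0.52, array([ 0.4675, -0.0815]))]
puller_tip [(array([346.2, 185.5]), 0.65, array([ 0.4566, -0.0584]))]
160 -.-...................-----.-----......#..##...........
161 ...-..................-----.----......#rrrrrr..........
162 -.....................r----.--.........rrrrrr#.........
163 .-..-.................rrr----..........rrrrrr#.........
164 .......-..............rrrrr--..........rrrrr...........
165 .....................rrrrrrr-............rr............
166 .....................rrrrrr--..........................
167 .....................rrrrrr-...........................
168 .....-...#...........rrrrrr-...........................
16
[... 857 characters left out ...]
........--------#####----...............
184 ........................---------##-----...............
185 .....................-..--------------................-
186 ..........................-----------................-.
187 .............................-------................-..
188 ...............................----....................
189 .-................................-....................
190 ...-...................................................
191 .....-...........................................-.....
192 .......-........................................-......
193 .........-.....................................-.......
194 ...........-..................................-........
```

Call:
apply_moves(deltas=[0, 0, 2, -2, 0, 0, 0, 4, -3, 0, 0, 0, 4, -3, -7, 0, 0, 4, -3, -14, 0, 0, 4, -3, -21, 0, 0, 4, -3, -28, 0, 0, 4, -3, -35, 0, 0, 4, -3, -42, 0, 0, 4, -3, -49, 0, 0, 4, -3, -56, 0, 0, 4, -3, -63, 0, 0, 4, -3, -70])

```text
clock: 13.15
position: [0.4509, -0.0603, 0.1129]
ee_rot: [-0.001, 0.293, 0.956, -0.0]
contact_force: [2.7, -1.9, -1.5]
width: 0.0127
gripper_force: 129.9
```

Call:
apply_moves(deltas=[0, 0, 0, 0, -7, 0, 0, 0, 0, -14, 0, 0, 0, 0, -20, 0, 0, 0, 0, -20, 0, 0, 0, 0, -20])

```text
clock: 13.57
position: [0.4512, -0.0604, 0.113]
ee_rot: [-0.001, 0.127, 0.992, 0.0]
contact_force: [2.6, -1.7, -1.0]
width: 0.0129
gripper_force: 130.4
```

```bash
cat >> h.py <<'E'
def show(bx=(325,160,380,195)):
    a=get_image("side");f=a["frame"][bx[1]:bx[3],bx[0]:bx[2]];h=cv2.cvtColor(f,cv2.COLOR_RGB2HSV)
    m=cv2.inRange(h,np.array((8,90,60)),np.array((28,255,255)));r=cv2.inRange(h,np.array((0,150,60)),np.array((6,255,255)))|cv2.inRange(h,np.array((174,150,40)),np.array((180,255,255)))
    print("    "+"".join(str((bx[0]+i)%10) for i in range(bx[2]-bx[0])))
    print("\n".join(str(bx[1]+i)+" "+"".join("#" if k else "r" if q else "-" if v<60 else "." for k,q,v in zip(x,y,w)) for i,(x,y,w) in enumerate(zip(m,r,h[:,:,2]))))
    return a
E
python3 - <<'E'
from h import *
a=show()
s=get_state();M=quat(s["ee_rot"]);print(M,s["width"],s["gripper_force"])
plan([(.15,-.3),(.165,-.28),(.18,-.25)],np.array([.0,.004]))
E
```

```text
5678901234567890123456789012345678901234567890123456789
160 .....................----..--..........#r.##...........
161 ....-.................---..--.........#rrrrrr..........
162 -..-.................rrr..--...........rrrrrr#.........
163 ....................rrrrrrrr...........rrrrrr#.........
164 ....................rrrrrrrr...........rrrrrr..........
165 ........-...........rrrrrr-r.............rr............
166 ....................rrrrrr-............................
167 .........-..........rrrrrr-............................
168 .........-.........rrrrrrr-............................
169 ........#..........rrrrrrr-............................
170 ........##.........rrrrrr--............................
171 .........#-........rrrrrr---.....rrr...................
172 .........#........--rrrrr--......rrr...................
173 .........##-......----rrr--......rrr...................
174 ..........##.......--------............................
175 ...........##.......-------............................
176 .............##.....#..-......---......................
177 ..............###.##
[... 776 characters left out ...]
.......................................
191 .....-...........................................-.....
192 .......-........................................-......
193 .........-.....................................-.......
194 ...........-..................................-........
[[-0.9677  0.2521 -0.0009]
 [ 0.2521  0.9677  0.0002]
 [ 0.0009  0.     -1.    ]] 0.012631750354946717 130.35033345222473
13.6167 [ 0.4513 -0.0604  0.1131] r,phi (np.float64(0.1493962450818605), np.float64(-0.29960978895086915))
F out,+y,z -4.290358619989217 0.012996923015185877 -0.33985859324805623 mom [-0.5839 -0.8361  0.0054]
(0.15, -0.3) [0.6 0.3 0. ]
(0.165, -0.28) [15.8  2.1  0. ]
(0.18, -0.25) [31.6  1.6  0. ]
```

Call:
apply_moves(deltas=[0, 4, 0.5, 0, 0, 0, 8, 1, 0, 0, 0, 13, 1.5, 0, 0, 0, 18, 2, 0, 0, 0, 23, 2, 0, 0, 0, 28, 2, 0, 0, 0, 32, 1.5, 0, 0, 0, 32, 1.5, 0, 0, 0, 32, 1.5, 0, 0])

```text
clock: 14.37
position: [0.4225, -0.0517, 0.1139]
ee_rot: [0.002, 0.126, 0.992, -0.001]
contact_force: [6.0, -4.3, -3.4]
width: 0.0128
gripper_force: 125.2
```

```bash
python3 - <<'E'
from h import *
plan([(.19,-.23),(.2,-.2)],np.array([.0,.0]))
a=show()
E
```

```text
14.3667 [ 0.4225 -0.0517  0.1139] r,phi (np.float64(0.17640455737549837), np.float64(-0.23051207470782636))
F out,+y,z -7.381902250484172 0.7532088462846436 -3.4341613251776657 mom [-0.9119 -1.3854 -0.1062]
(0.19, -0.23) [13.1  3.5 -0.1]
(0.2, -0.2) [24.3  0.4 -0.1]
    5678901234567890123456789012345678901234567890123456789
160 ..-..........................------.----...#...........
161 .............................------.---.rrrrr..........
162 .............................-----..---rrrrrr#.........
163 .............................-----..--.rrrrrr#.........
164 -......-.....................-----..--.rrrrr...........
165 ...-....-....................rr---..-....rr............
166 .............................rrrr..-...................
167 ...........-................rrrrrrr-...................
168 ........-...................rrrrrrrr...................
169 .........-..-...........-...rrrrrr--...................
170 .......-...................rrrrrrr-....................
171 .............#.............rrrrrrr-r...................
172 ...........-.#.............rrrrrr--r.............
[... 626 characters left out ...]
.......--######-#####-----..............
184 .......................--.###----##-----...............
185 ........................-..------------...............-
186 ...........................-----------...............-.
187 .............................--------...............-..
188 ...............................----....................
189 .-................................-....................
190 ...-...................................................
191 .....-...........................................-.....
192 .......-........................................-......
193 .........-.....................................-.......
194 ...........-..................................-........
```

Call:
apply_moves(deltas=[0, 3, 0, 0, 0, 0, 6, 0, 0, 0, 0, 9, 0, 0, 0, 0, 12, 0, 0, 0, 0, 15, 0, 0, 0, 0, 18, 0, 0, 0, 0, 18, 0, 0, 0, 0, 18, 0, 0, 0, 0, 18, 0, 0, 0])

```text
clock: 15.17
position: [0.4021, -0.0459, 0.1131]
ee_rot: [-0.001, 0.126, 0.992, 0.0]
contact_force: [1.3, -2.1, -0.8]
width: 0.0084
gripper_force: 118.1
```

```bash
python3 - <<'E'
from h import *
plan([(.2,-.2),(.21,-.15)],np.array([.0,.0]))
a=show((325,160,380,192))
for q,z in(("pull_eye",.056),("hook_bowl",.056),("puller_tip",.036)):
    print(q,[(np.round(r["point"],1),round(r["score"],2),atz(a,r["point"],z)[:2]) for r in place_of(q,a)[:2]])
for r in(.165,.17,.175,.18,.185):
  for f in(-.25,-.2): print(r,f,proj(a,[*(PIV+r*(np.cos(f)*UX+np.sin(f)*UY)),.056]))
E
```

```text
15.1667 [ 0.4021 -0.0459  0.1131] r,phi (np.float64(0.1969888438866265), np.float64(-0.20492783442609697))
F out,+y,z -2.149608805087799 1.1991939553352224 -0.8188263132243254 mom [-0.3234 -0.3432 -0.0506]
(0.2, -0.2) [ 3.2 -0.2  0. ]
(0.21, -0.15) [15.1 -8.1  0. ]
    5678901234567890123456789012345678901234567890123456789
160 ....................................------.---.........
161 ....................................-----..---.........
162 ....................................-----..--..........
163 ...................................------..--..........
164 ...................................------.---..........
165 .....-............................r------.---..........
166 ................................rrrr-----..............
167 ..............................rrrrrr.----..............
168 ...........................--rrrrrrrr---...............
169 .....##.................---rrrrrrrrrr----..............
170 .....##.-...............---rrrrrrrrrrr--...............
171 ......#-................--rrrrrrrrrrrrr................
172 ......##-...............--rrrrrrrrrrr.............
[... 1020 characters left out ...]
.....
190 ...-...................................................
191 .....-...........................................-.....
pull_eye [(array([337.2, 177.5]), 0.57, array([ 0.4874, -0.0602]))]
hook_bowl [(array([340.2, 177.7]), 0.36, array([ 0.4784, -0.0625])), (array([341.5, 178.2]), 0.3, array([ 0.4739, -0.0617]))]
puller_tip [(array([341.6, 178.7]), 0.71, array([ 0.4793, -0.0822]))]
0.165 -0.25 [353.2826 182.5681]
0.165 -0.2 [355.2332 181.4294]
0.17 -0.25 [354.3938 183.4114]
0.17 -0.2 [356.4044 182.2327]
0.175 -0.25 [355.5103 184.2587]
0.175 -0.2 [357.581  183.0396]
0.18 -0.25 [356.6321 185.11  ]
0.18 -0.2 [358.7628 183.8503]
0.185 -0.25 [357.7593 185.9654]
0.185 -0.2 [359.9501 184.6646]
```

```bash
python3 - <<'E'
from h import *
a=get_image("side");bx=(334,160,366,186)
f=a["frame"][bx[1]:bx[3],bx[0]:bx[2]].astype(int)
print("     "+"".join("%4d"%i for i in range(bx[0],bx[2])))
for i,r in enumerate(f.sum(2)//3): print(bx[1]+i," ".join("%3d"%v for v in r))
s=get_state();print(s["contact_force"],s["moment"],s["width"],s["position"],s["gripper_force"])
b=get_image("top")
bt=(336,200,368,226);h=cv2.cvtColor(b["frame"][bt[1]:bt[3],bt[0]:bt[2]],cv2.COLOR_RGB2HSV);print("top HS")
for i,r in enumerate(h): print(bt[1]+i," ".join("%3d"%v for v in r[:,2]))
p=s["position"];print(proj(b,p),proj(a,p),proj(b,[.474,-.062,.056]))
E
```

```text
334 335 336 337 338 339 340 341 342 343 344 345 346 347 348 349 350 351 352 353 354 355 356 357 358 359 360 361 362 363 364 365
160  91  92  93  94  95  95  97  96 106 123 129 120 117 116 113 104 106 111 111 104 101 108  65  39  46  48  50  14  12   8   6  13
161  99  90  91  91  93  94  94  95  96  95 102 117 129 127 118 115 110 111 111 109 110 113  98  50  39  42  46  14  15  15  13  21
162  63  82  97  90  91  92  93  93  94  95  96  96  99 112 127 127 118 116 116 115 116 114 105 100  90  74  60  14  12  14  15  21
163  73  70  60  77  94  89  90  91  92  93  94  94  96  97  98 109 126 127 120 116 116 113  99 104 109 107  70  15  15  14  12  27
164  73  72  72  69  58  72  93  89  90  91  91  92  93  94  95  95  96 106 124 128 121 117 115 108 105  59  42  15  13  15  16  29
165  74  73  73  73  74  73  72  73  90  90  90  91  92  93  92  93  94  96  95 102 117 130 127 113  73  39  25  12  16  16  15  27
166  72  73  73  72  74  73  73  73  71  67  87  99  91  90  91  92  92  93  94  95  96  94  72  48  40  46  54  24  12  13  11  31
167  74  73  73  73  73  73  73  72  73  72  71 
[... 5363 characters left out ...]
  90  95 127 145 146 145 147 149 149 148 150 151 152 151 152 154 155 155 156 156 155 156 157 158 159 160 160 161
222  63  63  67  70  69 100 132 142 141 142 143 143 145 147 148 148 149 150 151 151 152 153 153 154 153 155 155 157 157 158 158 159
223  66  60  57  54  61  94 132 139 137 138 139 140 142 143 143 145 146 147 147 148 149 150 152 152 152 153 154 153 154 154 156 156
224  73  62  56  49  53  85 125 131 132 133 135 136 138 139 141 141 142 144 145 145 146 148 148 148 149 150 150 151 154 154 154 154
225  85  73  63  52  52  79 115 125 126 127 130 130 133 134 135 137 139 140 141 142 142 144 145 146 147 148 150 149 150 151 152 153
[348.3303 232.0283] [364.0519 172.1446] [351.83   213.1147]
```

The puller slipped out of the grip (opening 0) and now leans with its pin at the eye, about side (340,180), handle towards (361,170). I'll retreat upward and measure where it lies.

Call:
apply_moves(deltas=[0, 0, 0, -15, 0, 0, 0, 0, -40, 0, 0, 0, 0, -75, 0, 0, 0, 0, -110, 0, 10, 0, 25, -120, 0, 20, 0, 60, -120, 0, 30, 0, 95, -120, 0, 40, 0, 130, -120, 0, 50, 0, 165, -120, 0, 60, 0, 200, -120, 0, 60, 0, 220, -120, 0, 60, 0, 220, -120, 0], squeeze=60)

```text
clock: 16.47
position: [0.4585, 0.1703, 0.2327]
ee_rot: [-0.001, 0.124, 0.992, 0.001]
contact_force: [-1.6, 0.4, 0.4]
width: 0.0601
gripper_force: 0.0
```

```bash
cat >> h.py <<'E'
def amap(im,bx):
    f=im["frame"][bx[1]:bx[3],bx[0]:bx[2]];h=cv2.cvtColor(f,cv2.COLOR_RGB2HSV).astype(int)
    print("    "+"".join(str((bx[0]+i)%10) for i in range(bx[2]-bx[0])))
    for i,r in enumerate(h):
        o=""
        for H,S,V in r:
            o+="r" if S>130 and V>45 and (H<6 or H>174) else "b" if S>90 and V>60 and 8<=H<=28 else "u" if S>120 and 100<H<130 else "#" if V<30 else "-" if V<60 else "." if V<84 else "+" if V<110 else "W"
        print(bx[1]+i,o)
E
python3 - <<'E'
from h import *
a=get_image("side");b=get_image("top")
amap(a,(318,152,376,192));amap(b,(338,180,384,236));s=get_state();print(s["clock"],s["position"],s["width"])
E
```

```text
8901234567890123456789012345678901234567890123456789012345
152 #####uu--########-rrrr..uuuuuu++++++++++++++++++++++++++++
153 #####uu#########-.+WW+++uuuuuu++++++++++++++++++++++++++++
154 u####uu######-.+++WWW+++uuuuuu+b+rrrb+++++++++++++++++++++
155 ####uu########-.+WWWWWWW+uuuu.brrrrrrb++++++++++++++++++++
156 ####---########-+WWWWWWW+WWW++Wrrrrrrb++++++++++++++++++++
157 ####---########.++WWWWWW+WWW++W+rrrrrb+..u++++++++++++++++
158 ###-+.-########.++++WWWWWWWWWWW+rrrr...uuuuu.+++++++++++++
159 ###-.+-########.++++++WWWWWWWWW++++++W+uuuuu++++++++++++++
160 ###.+..########.+++++++++WWWWWW++WW++W.uuuuu.+b++bb+++++++
161 ##-++..########.+++++++++++WWWWWWWWWWW+uuuuu.brrrrr+++++++
162 #---+.-########-..+++++++++++WWWWWWWWW++++++++rrrrrrb+++++
163 #---.+-########.....+++++++++++WWWWWWW++WW++W+rrrrrrb+++++
164 #---..W########.......++++++++++++WWWWWWWWWWW+rrrrr.++++++
165 ----..--######-.........++++++++++++WWWWWWWWWW++rr++++++++
166 ---.....--####--..........++++++++++++WWWWWWW++WWW++WW++++
167 .........+.b-#-..............+++++++++++WWWWWWWWWW+WWWW+++
168 .........-+..++..............
[... 3737 characters left out ...]
WWWWWW+.............++WWWWWWWWuuuuWW
224 WWWWWWWWWWWWWWWW+......++......+WWWWWWWWWWWWWW
225 WWWWWWWWWWWWWWW+.....+rrr+.......+WWWWWWWWWWWW
226 WWWWWWWWWWWWWWW+....bbrrrr..+rrr+.+WWWWWWWWWWW
227 WWWWWWWWWWWWWWW+...+bbrrrr..rrrrrr+WWWWrrWWWWW
228 WWWWWWWWWWWWWWW+...+bbbbW+.+rrrrrrWWWWrrrrWWWW
229 WWWWWWWWWWWWWWW+....bbbbb..+rrrrrrWWWWrrrrrWWW
230 WWWWWWWWWWWWWW+.....+bbb+..rrrrrrWWWWWrrrrWWWW
231 WWWWWWWWWWWWWW+++.........+rrrrrrWWWWWWrrWWWWW
232 WWWWWWWWWWWWWWWWW++++.....rrrrrrrWWWWWWWWWWWWW
233 WWWWWWWWWWWWWWWWWWWWW+++..rrrrrrWWWWWWWWWWWWWW
234 WWWWWWWWWWWWWWWWWWWWWWWW++rrrrrrWWWWWWWWWWWWWW
235 WWWWWWWWWWWWWWWWWWWWWWWWWWrrrrrr+W+WWWWWWWWWWW
16.5667 [0.4576 0.1668 0.2327] 0.059610792439437836
```

```bash
python3 - <<'E'
from h import *
b=get_image("top");a=get_image("side")
h=cv2.cvtColor(b["frame"],cv2.COLOR_RGB2HSV)
bx=(356,222,392,256)
print("     "+"".join("%4d"%i for i in range(bx[0],bx[2])))
for i in range(bx[1],bx[3]): print(i," ".join(("r%2d"%(v//3) if S>130 and(H<6 or H>174) else "%3d"%v) for H,S,v in h[i,bx[0]:bx[2]]))
amap(a,(352,165,392,196))
s=get_state();print(s["clock"])
for q in("puller_grip","puller_tip","puller"):
  for n,im in(("s",a),("t",b)): print(q,n,[(np.round(r["point"],1),round(r["score"],2),atz(im,r["point"],.034)[:2]) for r in place_of(q,im)[:2]])
E
```

```text
356 357 358 359 360 361 362 363 364 365 366 367 368 369 370 371 372 373 374 375 376 377 378 379 380 381 382 383 384 385 386 387 388 389 390 391
222  70  69  70  69  70  71  76  79  83  90  96 105 116 119 121 121 117 117 143 181 181 154 144 148 150 151 155 147 149 177 182 181 180 179 180 179
223  69  70  71  69  70  70  71  69  72  72  75  80  92 106 120 123 118 118 149 190 188 159 139 141 149 157 157 143 160 177 180 180 180 179 180 180
224  68  70  71  71  78  89  85  74  69  70  68  65  72  94 115 120 118 127 162 194 196 180 153 146 161 176 171 163 174 180 180 180 180 179 179 179
225  70  69  78 103 r43 r50 r48 106  73  71  69  78  77  67  77  97 112 141 181 198 198 190 183 182 188 192 175 165 177 181 180 180 180 179 180 179
226  70  81 118 149 r54 r56 r53 r41  77  68  96 r44 r45 r37 r28  74  88 144 192 197 189 185 183 187 191 192 173 166 176 181 180 179 179 180 180 180
227  68  96 136 151 r49 r53 r53 r41  76  72 r37 r52 r54 r51 r48 r41 106 149 189 189 177 r56 r56 172 181 178 165 162 176 179 179 180 180 180 180 179
228  69  93 137 150 134 145 145 102  69  83 r42 r53 r54 r54 r53 r47 
[... 5248 characters left out ...]
0 ........................++++++++++++++++
191 ......................-+++++++++++++++++
192 .....................-++++++++++++++++++
193 ....................-+++++++++++++++++++
194 ...................-++++++++++++++++++++
195 ..................-+++++++++++++++++++++
16.6667
puller_grip s [(array([363.3, 179.1]), 0.67, array([ 0.415 , -0.1065]))]
puller_grip t [(array([367.1, 232.3]), 0.67, array([ 0.4099, -0.1172]))]
puller_tip s [(array([385.2, 184.5]), 0.59, array([ 0.3441, -0.1053]))]
puller_tip t [(array([360.7, 253.2]), 0.5, array([ 0.3369, -0.0942]))]
puller s [(array([385.7, 182.7]), 0.74, array([ 0.3446, -0.1142]))]
puller t [(array([360.5, 252.1]), 0.69, array([ 0.3407, -0.0936]))]
```

The puller now lies on its side on the shaker plate, handle between post and tray (top (367,232)), tip overhanging the front edge (top (361,252)). I'll measure it for a regrasp. Afterwards I can stand it up by levering the handle end on the wooden block.

```bash
python3 - <<'E'
from h import *
b=get_image("top");a=get_image("side")
h=cv2.cvtColor(b["frame"],cv2.COLOR_RGB2HSV).astype(int)
pts=[]
for y in range(226,238):
    xs=[x for x in range(363,374) if h[y,x,1]>130 and (h[y,x,0]<6 or h[y,x,0]>174)]
    if xs: pts.append([np.mean(xs),y])
W=np.array([atz(b,p,.034)[:2] for p in pts]);c=W.mean(0);u=np.linalg.svd(W-c)[2][0];u*=-np.sign(u[0])
print("centroid",c,"dir",u,np.degrees(np.arctan2(u[1],u[0])),"ext",(W-c)@u)
g=c+u*.010;print("grip",g)
tip=atz(b,(360.7,252.5),.04);print("tip",tip,np.linalg.norm(tip[:2]-c))
d=W-np.array([.4278,-.0945]);print("post off along/across",np.c_[d@u, d@np.array([-u[1],u[0]])][[0,6,-1]])
s=get_state();M=quat(s["ee_rot"]);print(s["position"],np.degrees(np.arctan2(M[1,0],M[0,0])))
print("tool",M.T@(np.array([*g,.043])-s["position"])*1000)
E
```

```text
centroid [ 0.4127 -0.1171] dir [-0.9819  0.1894] 169.08040911532166 ext [-0.0188 -0.016  -0.0131 -0.0096 -0.0055 -0.002   0.0018  0.0056  0.0091
  0.0125  0.0163  0.0197]
grip [ 0.4029 -0.1152]
tip [ 0.339  -0.0936  0.04  ] 0.07735318445917222
post off along/across [[-0.0083  0.0204]
 [ 0.0123  0.0251]
 [ 0.0303  0.0248]]
[0.4586 0.166  0.2335] 165.4960411164473
tool [ -16.4924 -286.2684  190.5063]
```

Call:
apply_moves(deltas=[50, -1, -25, 0, 0, 40, -3, -60, 0, 0, 40, -5, -95, 0, 0, 40, -7, -130, 0, 0, 40, -9, -165, 0, 0, 40, -11, -200, 0, 0, 40, -13, -235, 10, 0, 40, -14, -265, 40, 0, 40, -14.5, -282, 75, 0, 40, -14.5, -285, 100, 0, 40, -14.5, -285, 120, 0, 40, -14.5, -285, 120, 0])

```text
clock: 18.07
position: [0.3981, -0.1123, 0.11]
ee_rot: [-0.004, 0.127, 0.992, 0.001]
contact_force: [-0.3, 1.0, 0.9]
width: 0.0399
gripper_force: 0.0
```

```bash
python3 - <<'E'
from h import *
s=get_state();M=quat(s["ee_rot"]);print(s["clock"],s["position"],s["width"],s["contact_force"],np.degrees(np.arctan2(M[1,0],M[0,0])))
print("tool",M.T@(np.array([.4012,-.1139,.043])-s["position"])*1000)
a=get_image("side");amap(a,(352,160,392,192))
E
```

```text
18.0667 [ 0.3981 -0.1123  0.11  ] 0.03992851850841393 [-0.3373  0.9517  0.9099] 165.43960875319294
tool [-3.9372 -0.8629 66.9967]
    2345678901234567890123456789012345678901
160 W++W.uuuuu.+b++bb+++++++++++++++++++++++
161 WWWW+uuuuu.brrrrr+++++++++++++++++++++++
162 WWWW++++++++rrrrrrb+++++++++++++++++++++
163 WWWW++WWW+W+rrrrrrb+++++++++++++++++++++
164 WWWWWWWWWWW+rrrrr.++++++++++++++++++++++
165 ++WWWWWWWWWW++rr++++++++++++++++++++++++
166 ++++WWWWWWW++WWW++WW++++++++++++++++++++
167 ++++++WWWWWWWWWW+WWWW+++++++++++++++++++
168 +++++++++WWWWWWWWWWW++++++++++++++++++++
169 +++++++++++WWWWWWWW+.+++++++++++++++++++
170 .++++++++.+++WWWWW+..+++++++++++++++++++
171 ...+++rrrrr++++WW+...+++++++++++++++++++
172 ......rrrrrrrr.++....+++++++++++++++++++
173 .....-rrrrrrrrrr+.....++++++++++++++++++
174 .....-...rrrrrrrrr.......+++++++++++++++
175 .....-..rrrrrrrrrrrr-......+++++++++++++
176 ...---..rrrrrrrrrrrr----.....+++++++++++
177 ..----..rrrrrrrrrrr-----.......+++++++++
178 .-----..rrrrrrrrrr------.........+++++++
179 ------..-rrrrrrrrr---+.-.........+++++++
180 ----bb..b--rrrrrr---.++++.......-+++++++
181 ---bbb++bb---rrrr----++++++....-.+++++++
182 ----bbbbb------.r-----.++++++.-.++++++++
183 ----bbbbb----....-#---...+++++++++++++++
184 ------b.-----.......-......-++++++++++++
185 ------------...............-.+++++++++++
186 ----------................-.++++.+++++++
187 ..--------...............-.+++++++++++++
188 ....----..................++++++++++++++
189 .......-.................+++++++++++++++
190 ........................++++++++++++++++
191 ......................-+++++++++++++++++
```

Call:
apply_moves(deltas=[40, -3, -1, 10, 0, 40, -3, -1, 25, 0, 40, -3, -1, 40, 0, 40, -3, -1, 52, 0, 40, -3, -1, 60, 0, 40, -3, -1, 66, 0, 40, -3, -1, 66, 0])

```text
clock: 18.7
position: [0.4044, -0.1147, 0.0474]
ee_rot: [0.0, 0.126, 0.992, 0.0]
contact_force: [-0.6, 0.6, -0.1]
width: 0.0397
gripper_force: 0.0
```

```bash
python3 - <<'E'
from h import *
s=get_state();print(s["clock"],s["position"],s["width"],s["contact_force"],s["gripper_force"])
E
```

```text
18.7 [ 0.4044 -0.1147  0.0474] 0.039678988775113326 [-0.624   0.6197 -0.1205] 0.0
```

Call:
apply_moves(deltas=[40, 2, 0, 3, 0, 40, 2, 0, 3, 0, 30, 2, 0, 3, 0, 25, 2, 0, 3, 0, 0, 2, 0, 3, 0, 0, 2, 0, 3, 0, 0, 2, 0, 3, 0, 0, 2, 0, 3, 0], squeeze=45)

```text
clock: 19.37
position: [0.4023, -0.1143, 0.0445]
ee_rot: [0.0, 0.126, 0.992, 0.0]
contact_force: [-0.1, -0.2, -0.4]
width: -0.0001
gripper_force: 0.0
```

Call:
apply_moves(deltas=[0, 0, 0, -5, 0, 0, 0, 0, -15, 0, 0, 0, 0, -30, 0, 0, 0, 0, -50, 0, 0, 0, 0, -75, 0, 0, 0, 0, -100, 0, 0, 0, 0, -100, 0])

```text
clock: 19.95
position: [0.4054, -0.1158, 0.149]
ee_rot: [0.005, 0.126, 0.992, -0.001]
contact_force: [0.5, -1.3, 1.1]
width: -0.0004
gripper_force: 0.0
```

```bash
python3 - <<'E'
from h import *
s=get_state();print(s["clock"],s["position"],s["width"],s["contact_force"],s["gripper_force"])
a=get_image("side");amap(a,(345,125,400,190));p=s["position"];print(proj(a,p),proj(a,p-[0,0,.017]))
for q in("puller_grip","puller_tip","puller"): print(q,[(np.round(r["point"],1),round(r["score"],2)) for r in place_of(q,a)[:2]])
E
```

```text
19.95 [ 0.4054 -0.1158  0.149 ] -0.00036304131189184935 [ 0.4584 -1.2761  1.0589] 0.0
    5678901234567890123456789012345678901234567890123456789
125 +++++++++++++++##----####-##########-++++++++++++++++++
126 +++++++++++++++##----###############-++++++++++++++++++
127 +++++++++++++++.##################-++++++++++++++++++++
128 ++++++++++++++++-################-+++++++++++++++++++++
129 +++++++++++++++++################-+++++++++++++++++++++
130 +++++++++++++++++.###############-+++++++++++++++++++++
131 ++++++++++++++++++-#############-++++++++++++WWWWWWW+++
132 +++++++++++++++++++############-++++++++++WW++++WWWW+WW
133 ++++++++++++++++++++.--########-++++++++++++++++WWWW+++
134 +++++++++++++++++++++++-#####---+++++++++++++++WWWWW+++
135 +++++++++++++++++++++++-####-.-.+++++++++.+++++WWWW++++
136 +++++++++++++++++++++++#####-.--+++++++++-++++++WWW++++
137 +++++++++++++++++++++++#####-.-.+++++++++++++++WWWW++++
138 +++++++++++++++++++++++#####-.-.++++++++.W+++++WWW+++++
139 ++++++++++++++++++++++.#####..-+++++++++-.+++++WWW+++++
140 ++++++++++++++++++++++.#####..-+++++++++-..+W++WWW
[... 2473 characters left out ...]
--------bbbbb------.r-----.++++++.-.++++++++++++++++
183 ..---------bbbbb----....-#---...+++++++++++++++++++++++
184 ...----------b.-----.......-......-++++++++++++++++++++
185 ....---------------...............-.+++++++++++++++++++
186 ......------------...............-.++++.+++++++++++++++
187 .........-------..................+++++++++++++++++++++
188 ...........----..................++++++++++++++++++++++
189 ..............-.................+++++++++++++++++++++++
[370.3222 148.4936] [369.8041 153.1033]
puller_grip [(array([340.9, 178.4]), 0.72), (array([364.9, 176.4]), 0.59)]
puller_tip [(array([387.4, 187.4]), 0.67)]
puller [(array([340.5, 177.5]), 0.58), (array([327.5, 353.5]), 0.43)]
```

Key finding: the closed fingertips show at side row 143, where the given nose length predicts row 153. So the real fingertips stand about 18 mm *behind* the TCP, not 17 mm ahead. That explains the weak grip at the top of the handle and now closing on nothing. I'll redo the grasp about 35 mm lower.

Call:
apply_moves(deltas=[36, 0, 0, 0, 0, 36, 1, 0, 10, 0, 36, 1, 0, 40, 0, 36, 1, 0, 70, 0, 36, 1, 0, 90, 0, 36, 1, 0, 105, 0, 36, 1, 0, 115, 0, 36, 1, 0, 122, 0, 36, 1, 0, 128, 0, 36, 1, 0, 131, 0, 36, 1, 0, 131, 0])

```text
clock: 21.07
position: [0.3989, -0.113, 0.0123]
ee_rot: [-0.002, 0.126, 0.992, 0.001]
contact_force: [-4.9, 0.7, -3.4]
width: 0.0361
gripper_force: 2.1
```

```bash
python3 - <<'E'
from h import *
s=get_state();print(s["clock"],s["position"],s["width"],s["contact_force"],s["gripper_force"])
a=get_image("side");amap(a,(350,150,392,190))
E
```

```text
21.0667 [ 0.3989 -0.113   0.0123] 0.03605077611719925 [-4.9203  0.7245 -3.3587] 2.144647019013064
    012345678901234567890123456789012345678901
150 +++++++++++++-####################-....+++
151 ++++++++++++++###################-.....+++
152 +++++++++++++.###################-+++.++++
153 +++++++++++++-###################-++++++++
154 +rrrb++++++++-##################-+++++++++
155 rrrrrb+++++++##-################-+++++++++
156 rrrrrb+++++++#----##############-+++++++++
157 rrrrrb+..u+..#----##############-+++++++++
158 rrrr...uuuuu.----##############-++++++++++
159 +++++W+uuuuuu----##############-++++++++++
160 +WW++W.uuuuu.---###############-++++++++++
161 WWWWWW+uuuuu----##############-+++++++++++
162 WWWWWW+.##-----#############-+++++++++++++
163 WWWWWW+-#-----###-##########-+++++++++++++
164 ++WWWWW-#-----######-#######-+++++++++++++
165 ++++WWW.##---###############.+++++++++++++
166 +++++++.##################-.++++++++++++++
167 ++++++++#################-.+++++++++++++++
168 ++++++++########-+.#######-+++++++++++++++
169 .+++++++-########.+#######.+++++++++++++++
170 ...+++++-##
[... 224 characters left out ...]
.......-..rrr#####--rr-##-...+++++++++++++
176 .....---..rrr-####..rr----.....+++++++++++
177 ....----..rrr#####..r-----.......+++++++++
178 ...-----..rrr####-.----#--.........+++++++
179 ..------..rrr####-.----+.-.........+++++++
180 .-----bb+.b-#####-.----++++.......-+++++++
181 -----bbb++bb-####-.----++++++....-.+++++++
182 ------bbbbb----##-.-----.++++++.-.++++++++
183 ------bbbbb----....-#---...+++++++++++++++
184 --------b.-----.......-......-++++++++++++
185 --------------...............-.+++++++++++
186 .------------...............-.++++.+++++++
187 ....-------................-.+++++++++++++
188 ......----..................++++++++++++++
189 .........-.................+++++++++++++++
```

Call:
apply_moves(deltas=[30, 0, 0, 0, 0, 24, 0, 0, 0, 0, 0, 0, 0, 0, 0, 0, 0, 0, 0, 0, 0, 0, 0, 0, 0, 0, 0, 0, 0, 0, 0, 0, 0, 0, 0], squeeze=45)

```text
clock: 21.7
position: [0.3992, -0.1138, 0.0137]
ee_rot: [-0.002, 0.125, 0.992, -0.0]
contact_force: [-7.6, -0.6, 2.1]
width: 0.0189
gripper_force: 47.3
```

Call:
apply_moves(deltas=[0, 0, 0, -3, 0, 0, 0, 0, -10, 0, 0, 0, 0, -25, 0, 0, 0, 0, -45, 0, 0, 0, 0, -70, 0, 0, 0, 0, -100, 0, 0, 0, 0, -130, 0, 0, 0, 0, -150, 0, 0, 0, 0, -150, 0, 0, 0, 0, -150, 0])

```text
clock: 22.53
position: [0.4039, -0.1151, 0.1657]
ee_rot: [0.004, 0.126, 0.992, -0.001]
contact_force: [-0.1, 0.8, -2.2]
width: 0.0185
gripper_force: 46.4
```

```bash
python3 - <<'E'
from h import *
s=get_state();print(s["clock"],s["position"],s["width"],s["contact_force"],s["gripper_force"],s["qpos"])
a=get_image("side");amap(a,(345,125,405,182));p=s["position"];print(proj(a,p),proj(a,p+[0,0,.017]))
E
```

```text
22.5333 [ 0.4039 -0.1151  0.1657] 0.01854525826610515 [-0.1342  0.8101 -2.1529] 46.37721081482596 [-0.444   0.0679  1.8848  0.0004  1.1807 -1.7629]
    567890123456789012345678901234567890123456789012345678901234
125 +++++++++++++++++################--.++++++++++++++++++++++++
126 +++++++++++++++++-###############-.+++++++++++++++++++++++++
127 ++++++++++++++++++################.+++++++++++++++++++++++++
128 ++++++++++++++++++################.+++++++++++++++++++++++++
129 ++++++++++++++++++--##############.+++++++++++++++++++++++++
130 ++++++++++++++++++++..-##########-++++++++++++++++++++++++++
131 +++++++++++++++++-rrb..#####.-###-+++++++++++WWWWWWWW+++++++
132 ++++++++++++++++--rrrrr#####..###-++++++++WW+++WWWWW+WW+++++
133 +++++++++++++++--rrrrr-####-.-###-+++++++++++++WWWWW+++WW+++
134 +++++++++++++++-rrrrrr-####-.-r-#-+++++++++++++WWWWW++++++++
135 +++++++++++++++#rrrrrr-####-..rr--.++++++.+++++WWWW+++++++++
136 +++++++++++++++#rrrrrr-####-.-r--#-++++++.+++++WWWW++++++..W
137 +++++++++++++++#rrrrrr#####-.----#-++++++++++++WWW++++++...W
138 +++++++++++++++#rrrrrr#####-.----...++
[... 2157 characters left out ...]
++++++++++
172 .............rrr++++++++....++++++++++++++++++++++++++++++++
173 .............rrr.+++++++.....+++++++++++++++++++++++++++++++
174 .................+++++++........++++++++++++++++++++++++++++
175 ...................+++++..........++++++++++++++++++++++++++
176 ..........---........+++............++++++++++++++++++++++++
177 .........----.........................++++++++++++++++++++++
178 ........-----..---......................++++++++++++++++++++
179 .......------..---.-....................++++++++++++++++++++
180 ......-----bb+.b------.................-++++++++++++++++++++
181 .....-----bbb++bb-----................-.++++++++++++++++++++
[371.3008 144.116 ] [371.8447 139.32  ]
```

Held now (opening 18.5 mm, 46 N), lying level in the fingers with its tip towards tool +x. I'm carrying it to the wooden block to lever it upright.

Call:
apply_moves(deltas=[0, 2, 15, 0, 0, 0, 6, 45, 0, -2, 0, 11, 80, 0, -4, 0, 16, 117, 0, -6, 0, 21, 154, 0, -8, 0, 26, 191, 0, -10, 0, 31, 228, 0, -12, 0, 36, 265, 0, -14, 0, 41, 302, 0, -15, 0, 46, 340, 0, -15, 0, 50, 375, 0, -15, 0, 51, 394, 0, -15], squeeze=40)

```text
clock: 23.58
position: [0.4499, 0.2842, 0.1616]
ee_rot: [-0.001, -0.006, 1.0, 0.001]
contact_force: [0.1, 0.2, -1.0]
width: 0.0187
gripper_force: 46.4
```

Call:
apply_moves(deltas=[0, 0, 0, 0, 0, 0, 0, 0, 0, 0, 0, 0, 0, 0, 0])

```text
clock: 23.83
position: [0.4493, 0.2793, 0.1621]
ee_rot: [-0.001, -0.005, 1.0, -0.001]
contact_force: [-0.2, -0.2, -1.6]
width: 0.0192
gripper_force: 46.4
```

```bash
python3 - <<'E'
from h import *
s=get_state();M=quat(s["ee_rot"]);print(s["clock"],s["position"],s["width"],s["gripper_force"],np.degrees(np.arctan2(M[1,0],M[0,0])),s["qpos"])
a=get_image("side");p=s["position"];q=proj(a,p);print(q);c=np.round(q).astype(int);amap(a,(c[0]-30,c[1]-25,c[0]+45,c[1]+42))
for dx in(-.08,-.07,.034): print(dx,proj(a,p+[dx,0,.02]))
print("block",[np.round(proj(a,[x,y,.06])) for x,y in((.473,.239),(.473,.319),(.552,.319))])
E
```

```text
23.8333 [0.4493 0.2793 0.1621] 0.019167890168500016 46.399607942439616 -179.43963167582075 [ 0.425   0.2407  1.6767 -0.0006  1.2271 -1.1554]
[308.0562 235.5835]
    890123456789012345678901234567890123456789012345678901234567890123456789012
211 +++++++++++++++++.....-################--++++++++++++++++++++++++++++++++++
212 +++++++++++++++++.....-################--++++++++++++++++++++++++++++++++++
213 +++++++++++++++.......-###############---++++++++++++++++++++++++++++++++++
214 ++++++++++++..---.....############-.+----++++++++++++++++++++++++++++++++++
215 ++++++++++++.-###-...-#############-.----++++++++++++++++++++++++++++++++++
216 +++++++++++..###-----##----#########-----++++++++++++++++++++++++++++++++++
217 +++++++++++.-#---.---####--#########-----++++++++++++++++++++++++++++++++++
218 +++++++++++.-##--...-################----++++++++++++++++++++++++++++++++++
219 +++++...+++.-##---------############-----++++++++++++++++++++++++++++++++++
220 +++++........###----################----.++++++++++++++++++++++++++++++++++
221 +++++........-######################----+++++++++++++++
[... 3948 characters left out ...]
bbbbbbbbbbbbb--------b++++++++++++++++++++++++++++++++++++++++++++++++++
272 bbbbbbbbbbbbbbbb-------b+++++++++++++++++++++++++++++++++++++++++++++++++++
273 bbbbbbbbbbbbbbb--------b+++++++++++++++++++++++++++++++++++++++++++++++++++
274 bbbbbbbbbbbbbbbb------b++++++++++++++++++++++++++++++++++++++++++++++++++++
275 bbbbbbbbbbbbbbbb------b++++++++++++++++++++++++++++++++++++++++++++++++++++
276 bbbbbbbbbbbbbbbb-----b+++++++++++++++++++++++++++++++++++++++++++++++++++++
277 bbbbbbbbbbbbbbbb-----b+++++++++++++++++++++++++++++++++++++++++++++++++++++
-0.08 [341.6284 239.0916]
-0.07 [337.3282 237.8954]
0.034 [294.0446 225.8541]
block [array([306., 249.]), array([294., 273.]), array([264., 263.])]
```

Call:
apply_moves(deltas=[0, 0, 0, 15, 0, 0, 0, 0, 40, 0, 0, 0, 0, 70, 0, 0, 0, 0, 90, 0, 0, 0, 0, 100, 0, 0, 0, 0, 106, 0, 0, 0, 0, 111, 0, 0, 0, 0, 116, 0, 0, 0, 0, 121, 0, 0, 0, 0, 126, 0, 0, 0, 0, 126, 0])

```text
clock: 24.8
position: [0.4482, 0.2802, 0.0399]
ee_rot: [-0.001, -0.004, 1.0, 0.0]
contact_force: [-9.9, -1.5, 14.7]
width: 0.0184
gripper_force: 47.4
```

```bash
python3 - <<'E'
from h import *
s=get_state();print(s["clock"],s["position"],s["width"],s["gripper_force"],s["contact_force"])
a=get_image("side");amap(a,(280,238,350,300))
E
```

```text
24.8 [0.4482 0.2802 0.0399] 0.018379560365787608 47.38973379135132 [-9.8712 -1.514  14.6615]
    0123456789012345678901234567890123456789012345678901234567890123456789
238 +++++++++++++++++.#####################-++++++++++++++++++++++++++++++
239 +++++++++++++++++.#####################-++++++++++++++++++++++++++++++
240 +++++++++++++++++.#####################-++++++++++++++++++++++++++++++
241 bb+++++++++++++++.#############---#####.++++++++++++++++++++++++++++++
242 bbbbb+++++++++++++####################-+++++++++++++++++++++++++++++++
243 bbbbbbbbb+++++++++-##--##############-++++++++++++++++++++++++++++++++
244 bbbbbbbbbbbb++++++-##----###########-+++++++++++++++++++++++++++++++++
245 bbbbbbbbbbbbbbbb++-#-----###########-+++++++++++++++++++++++++++++++++
246 bbbbbbbbbbbbbbbbbb-#-...############-+++++++++++++++++++++++++++++++++
247 bbbbbbbbbbbbbbbbbb-#....############-+++++++++++++++++++++++++++++++++
248 bbbbbbbbbbbbbbbbbb--...-############-+++++++++++++++++++++++++++++++++
249 bbbbbbbbbbbbbbbbbbb-...-###########-++++++++++++++++++++++++++++++++++
250 bbbbbbbbbbbbbbbbbbb....-####
[... 3017 characters left out ...]
+++++++++++++++++++++++++
291 ++++++++++++++++++++++++++++++++++++++++++++++++++++++++++++++++++++++
292 ++++++++++++++++++++++++++++++++++++++++++++++++++++++++++++++++++++++
293 ++++++++++++++++++++++++++++++++++++++++++++++++++++++++++++++++++++++
294 ++++++++++++++++++++++++++++++++++++++++++++++++++++++++++++++++++++++
295 ++++++++++++++++++++++++++++++++++++++++++++++++++++++++++++++++++++++
296 ++++++++++++++++++++++++++++++++++++++++++++++++++++++++++++++++++++++
297 ++++++++++++++++++++++++++++++++++++++++++++++++++++++++++++++++++++++
298 ++++++++++++++++++++++++++++++++++++++++++++++++++++++++++++++++++++++
299 ++++++++++++++++++++++++++++++++++++++++++++++++++++++++++++++++++++++
```

Call:
apply_moves(deltas=[0, 0, 0, 0, 0, 0, 0, 0, 0, 0, 0, 0, 0, 2, 0, 0, 0, 0, 4, 0, 0, 0, 0, 4, 0, 0, 0, 0, 4, 0], squeeze=20)

```text
clock: 25.35
position: [0.4477, 0.2802, 0.0365]
ee_rot: [-0.001, -0.005, 1.0, 0.0]
contact_force: [-10.3, -1.0, 17.5]
width: 0.019
gripper_force: 49.8
```

```bash
python3 - <<'E'
from h import *
s=get_state();print(s["clock"],s["position"],s["width"],s["gripper_force"],s["contact_force"])
a=get_image("side");h=cv2.cvtColor(a["frame"],cv2.COLOR_RGB2HSV)
amap(a,(284,246,320,280))
for i in range(258,286): print(i," ".join("%3d"%v for v in h[i,312:344,2]))
E
```

```text
25.35 [0.4477 0.2802 0.0365] 0.01903535763231102 49.76423442363739 [-10.3268  -1.0401  17.5116]
    456789012345678901234567890123456789
246 bbbbbbbbbbbbbb-#-----############.++
247 bbbbbbbbbbbbbb-#-...-############.++
248 bbbbbbbbbbbbbbb#-...-###########-.++
249 bbbbbbbbbbbbbbb-....############-+++
250 bbbbbbbbbbbbbbb-...-###########-.+++
251 bbbbbbbbbbbbbbb....-##########-.++++
252 bbbbbbbbbbbbbb-....-##########--++++
253 bbbbbbbbbbbbb--...-############-++++
254 bbbbbbbbbbb---....-##--########-++++
255 bbb-bbbbbb-###....-###-########-++++
256 bbbbbbbbbb-##-----#----########-++++
257 bbbbbbbbb-#--..---####-########-++++
258 bbbbbbbbb-##--...##############-++++
259 bbbbbbbbbb##-----#--#######-rr#-++++
260 bbbbbbbbbb####---##########-rrr..+++
261 bbbbbbbbbb#--#############--rrrr--++
262 bbbbbbbbbbbbr-###########-..rrr---++
263 bbbbbbbbbbbbbbr##########-..rrr--.++
264 bbbbbbbbbbbbbb--rrr######-..rr---+++
265 bbbbbbbbbbbbb-----r-#####-..rr--.+.+
266 bbbbbbbbbbbbb-------#####-..r---+++.
267 bbbbbbbbbbbb-------######-..r--.++++
268 bbbbbbbbbbbb-------b.-###-..---.++++
269 bbbbbbbbbbb-----
[... 3426 characters left out ...]
 108 107 107 107 107 107 108 108 107 107
281 106 107 107 107 107 107 108 107 106 108 107 107 107 108 107 108 106 107 108 108 108 107 106 107 107 107 107 107 107 108 108 107
282 107 107 108 106 107 107 107 107 107 107 108 107 107 107 107 107 108 107 107 106 107 107 108 107 107 108 107 108 107 107 107 107
283 107 107 107 106 107 107 108 107 107 107 108 106 108 107 107 108 107 107 107 106 107 107 107 107 108 107 107 107 107 107 107 108
284 108 107 107 107 107 107 107 107 108 108 107 107 107 107 107 107 107 107 107 107 108 107 107 107 107 107 107 107 107 107 107 107
285 107 107 107 108 107 107 107 107 107 107 108 107 107 107 107 107 107 108 107 107 108 108 108 107 107 107 107 107 107 107 107 107
```

```bash
cat >> h.py <<'E'
def aty(im,p,y):
    o,d=ray(im,p);return o+d*(y-o[1])/d[1]
E
python3 - <<'E'
from h import *
a=get_image("side")
t=aty(a,(333.8,275.3),.2795);c=aty(a,(316.3,267.2),.2795);e=aty(a,(293.5,258.),.2795);print("tip",t,"shank",c,"end",e)
print(np.degrees(np.arctan2(t[2]-c[2],c[0]-t[0])),np.linalg.norm(t-c));print(get_state()["position"],get_state()["contact_force"],get_state()["gripper_force"])
E
```

```text
tip [0.3833 0.2795 0.0411] shank [0.4293 0.2795 0.0524] end [0.49   0.2795 0.0619]
-13.88800040893588 0.04737257060756116
[0.4477 0.2802 0.0365] [-11.1286  -1.8206  18.1174] 49.76134657859802
```

Call:
apply_moves(deltas=[0, 0, 0, 3, 0, 0, 0, 0, 6, 0, 0, 0, 0, 9, 0, 0, 0, 0, 12, 0, 0, 0, 0, 12, 0, 0, 0, 0, 12, 0])

```text
clock: 25.95
position: [0.4478, 0.2802, 0.0249]
ee_rot: [-0.001, -0.005, 1.0, 0.0]
contact_force: [-11.1, -1.3, 21.7]
width: 0.0188
gripper_force: 63.1
```

```bash
python3 - <<'E'
from h import *
s=get_state();print(s["clock"],s["position"],s["width"],s["gripper_force"],s["contact_force"])
a=get_image("side");h=cv2.cvtColor(a["frame"],cv2.COLOR_RGB2HSV)
amap(a,(284,248,320,280))
for i in range(260,292): print(i,"".join("%4d"%v if v<103 else "   ." for v in h[i,312:340,2]))
E
```

```text
25.95 [0.4478 0.2802 0.0249] 0.01875934657774652 63.12075398862362 [-11.126   -1.2788  21.6712]
    456789012345678901234567890123456789
248 bbbbbbbbbbbbbb-##--.-############-++
249 bbbbbbbbbbbbbb-##----############.++
250 bbbbbbbbbbbbbb-#-..--############.++
251 bbbbbbbbbbbbbbb#....-###########-.++
252 bbbbbbbbbbbbbbb--...-###########-+++
253 bbbbbbbbbbbbbbb-....############.+++
254 bbbbbbbbbbbbbb--...-##########-+++++
255 bbb-bbbbbbbbb-#-...-##########--++++
256 bbbbbbbbbbbb-#-....############-++++
257 bbbbbbbbbbb--.....-##r-########-++++
258 bbbbbbbbbb-###-...-###-r#######-++++
259 bbbbbbbbbb###---..#-.--########-++++
260 bbbbbbbbb-#--.----###--########-++++
261 bbbbbbbbb-##-....-##########r##-++++
262 bbbbbbbbbb###-------#######-rr--++++
263 bbbbbbbbbb-##----###########rrrr.+++
264 bbbbbbbbbbbb##############--rrrr--++
265 bbbbbbbbbbbbb############-..rrr---++
266 bbbbbbbbbbbbb-###########-..rrr---++
267 bbbbbbbbbbbb-------######-..rr---.++
268 bbbbbbbbbbbb--------#####-..rr---.++
269 bbbbbbbbbbb--------.#####-.-r---.+.+
270 bbbbbbbbbbb--------.#####-..---.+++.
271 bbbbbbbbbb------
[... 3392 characters left out ...]
86    .   .   .   .   .   .   .   .   .   .   .   .   .   .   .   .   .   .   .   .   .   .   .   .   .   .   .   .
287    .   .   .   .   .   .   .   .   .   .   .   .   .   .   .   .   .   .   .   .   .   .   .   .   .   .   .   .
288    .   .   .   .   .   .   .   .   .   .   .   .   .   .   .   .   .   .   .   .   .   .   .   .   .   .   .   .
289    .   .   .   .   .   .   .   .   .   .   .   .   .   .   .   .   .   .   .   .   .   .   .   .   .   .   .   .
290    .   .   .   .   .   .   .   .   .   .   .   .   .   .   .   .   .   .   .   .   .   .   .   .   .   .   .   .
291    .   .   .   .   .   .   .   .   .   .   .   .   .   .   .   .   .   .   .   .   .   .   .   .   .   .   .   .
```

Call:
apply_moves(deltas=[0, 0, 0, -10, 0, 0, 0, 0, -30, 0, 0, 0, 0, -60, 0, 0, 0, 0, -90, 0, 0, -20, 0, -110, 0, 0, -50, 0, -110, 0, 0, -80, 0, -110, 0, 0, -105, 0, -110, 0, 0, -120, 0, -110, 0, 0, -120, 0, -110, 0, 0, -120, 0, -110, 0])

```text
clock: 26.92
position: [0.571, 0.2812, 0.1319]
ee_rot: [0.0, -0.004, 1.0, 0.0]
contact_force: [-0.7, 0.2, -1.5]
width: 0.0189
gripper_force: 60.1
```

```bash
python3 - <<'E'
from h import *
s=get_state();p=s["position"];print(s["clock"],p,s["width"],s["gripper_force"],s["contact_force"])
a=get_image("side");h=cv2.cvtColor(a["frame"],cv2.COLOR_RGB2HSV)
c=proj(a,p+[0,0,.02]);print(c);x=int(c[0]);y=int(c[1]);amap(a,(x-16,y-14,x+44,y+28))
for t in(20,30,40):
    print(t,proj(a,p+[-.068*np.cos(np.radians(t)),0,.02-.068*np.sin(np.radians(t))]))
print("hole",proj(a,[.5125,.279,.06]))
E
```

```text
26.9167 [0.571  0.2812 0.1319] 0.018852015227784083 60.055657010525465 [-0.7447  0.236  -1.5465]
[260.4175 225.6029]
    456789012345678901234567890123456789012345678901234567890123
211 ..-################-.+.WWWWWWWWWWWWWWWWWW++++++++++++.......
212 --##----#############-.WWWWWWWWWWWWWWWWWW++++++++++++.-.....
213 --####--#rrr##########.WWWWWWWWWWWWWWWWW++++++++++++.--.....
214 .-#########rr#########.WWWWWWWWWWWWWWWWW+++++++++++++.-.....
215 --####################-+WWWWWWWWWWWWWWW++++++++++++++++...++
216 -#####################-+WWWWWWWWWWWWWWW+++++++++++++++++++++
217 ######################-+WWWWWWWWWWWWWW++++++++++++++++++++++
218 #################rr###-.WWWWWWWWWWWWWW++++++++++++++++++++++
219 #################rrr##-.WW+WWWWWWWWWW++.++++++++++++++++++++
220 -###############--rrrr-.WWWWWWWWWWWWW++.....++++++++++++++++
221 +-#############..-rrrrr.WWWWWWWWWWWWWW+..........+++++++++++
222 WW+.--#########-.-rrrrr--+WWWWWWWWWWWW+..............+++++++
223 WWWWW+br#######-.-rrrr---.WWWWWWWWWWWW+...................++
224 bWWWWWW+b######-.-rrrr---+WWWWWWWWW+WW+.....................
225 bWWW
[... 1205 characters left out ...]
bbbbbbWWWWWWWWWWWWWWW
244 WWWWWWW+W+WWWWWW+WWWWWWWWWWWW+bbbbbbbbbbbbbbbbbbWWWWW+WWWWWW
245 WWWWWWWWWWWWWWWWWWWWWWWWWWWWW+bbbbbbbbbbbbbbbbbbbbbbWWWWWWWW
246 +WWWWWWWWWWWWWWWWWWWWWW+WWW++bbbbbbbbbbbbbbbbbbbbbbbbbbbWWWW
247 WWWWWWWWWWWWWWWWW+WWWWWWWWWW+bbbbbbbbbbbbbbbbbbbbbbbbbbbbbbW
248 WWWWWW+WWWWWW+WWWWWWWW+WWWWbbbbbbbbbbbbbbbbbbbbbbbbbbbbbbbbb
249 WWWWWWWWWW+WWWWWWWWWWWW+WW+bbbbbbbbbbbbbbbbbbbbbbbbbbbbbbbbb
250 WWWWWWWWWWWWWWWWWWWWWWWWWWbbbbbbbbbbbbbbbbbbbbbbbbbbbbbbbbbb
251 WWWWWWWWW+WWWWWW+WWWWWWWW+bbbbbbbbbbbbbbbbbbbbbbbbbbbbbbbbbb
252 WWWWWWWWWWWW+WW+WWWWWWWWW+bbbbbbbbbbbbbbbbbbbbbbbbbbbbbbbbbb
20 [285.4801 239.0997]
30 [283.821  241.4806]
40 [281.4925 243.3453]
hole [285.3647 255.8428]
```

Call:
apply_moves(deltas=[0, -15, 0, 0, 0, 0, -35, 0, 0, 0, 0, -47, 0, 0, 0, 0, -47, 0, 0, 0, 0, -47, 0, 15, 0, 0, -47, 0, 35, 0, 0, -47, 0, 55, 0, 0, -47, 0, 72, 0, 0, -47, 0, 84, 0, 0, -47, 0, 84, 0])

```text
clock: 27.8
position: [0.6136, 0.2812, 0.0448]
ee_rot: [-0.003, -0.005, 1.0, -0.001]
contact_force: [-1.1, -0.5, -1.1]
width: 0.0187
gripper_force: 60.0
```

Call:
apply_moves(deltas=[0, 4, 0, 0, 0, 0, 8, 0, 0, 0, 0, 12, 0, -5, 0, 0, 17, 0, -11, 0, 0, 23, 0, -16, 0, 0, 30, 0, -21, 0, 0, 36, 0, -24, 0, 0, 42, 0, -27, 0, 0, 48, 0, -29, 0, 0, 48, 0, -29, 0])

```text
clock: 28.63
position: [0.576, 0.2824, 0.0812]
ee_rot: [0.009, -0.005, 1.0, 0.002]
contact_force: [8.2, -0.7, 0.3]
width: 0.0189
gripper_force: 58.6
```

```bash
python3 - <<'E'
from h import *
s=get_state();p=s["position"];print(s["clock"],p,s["width"],s["gripper_force"],s["contact_force"])
a=get_image("side")
c=proj(a,p+[0,0,.02]);print(c);x=int(c[0]);y=int(c[1]);amap(a,(x-22,y-24,x+40,y+28))
L=.068
for t in(50,70,90): print(t,proj(a,p+[-L*np.cos(np.radians(t)),0,.02-L*np.sin(np.radians(t))]))
E
```

```text
28.6333 [0.576  0.2824 0.0812] 0.018856115729567736 58.63296600065951 [ 8.214  -0.7163  0.3236]
[260.3856 239.3362]
    89012345678901234567890123456789012345678901234567890123456789
215 bbbbWW+-#############--#########-++WWW+WWWWW+++++++++++++++++.
216 bb-bWW+-##-#####################-+WWWWWWWWWWW+++++++++++++++++
217 bb-bWW+-##---###################-WWWWWWWWWWW++++++++++++++++++
218 bb-b+W+-#----#################--WWWWWWWWWWWW++++++++++++++++++
219 bbbbbW+-#-..-################-+WWWWWWWWWWWW++.++++++++++++++++
220 bbb.bW+.#...-##########u#####-WWWWWWWWWWWWW++.....++++++++++++
221 bbb-bWW+....-################-+WWWWWWWWWWWWW+..........+++++++
222 bbb-bWW+....-################-+WWWWWWWWWWWWW+..............+++
223 bbb-bW++...-#################-WWWWWWWWWWWWWW+.................
224 bbbbbbb....-#################.WWWWWWWW+WWWWW+.................
225 bbbbbbb....-##############-..WWWWWWWWWWWWWWW+.................
226 bbb-bb-...-###############...WWWWWWWWWWWWWWW+.................
227 bbb###-...-#################.WWWWWWWWWWWWWWW++................
228 bb-##-----##---#rr-#########.WWWWWWWWWWWWW
[... 1935 characters left out ...]
bbbbbbbbb---bbbbbbbbbbbbbbbb
258 WWWW+WWWWWWWWW+WWWWWWWW+WWW+bbbbbbbbbbbbbbb---bbbbbbbbbbbbbbbb
259 WWWWWWWWWWW+WW+WWWWWWWWWWWW+bbbbbbbbbbbbbbbbb-bbbbbbbbbbbbbbbb
260 WWWWWW+W+WWWWWWWWWW+WWW+WW+bbbbbbbbbbbbbbbbbbbbbbbbbbbbbbbbbbb
261 WWWWWWWWWWWWWWWWWWWWWWW+WWbbbbbbbbbbbbbbbbbbbbbbbbbbbbbbbbbbb-
262 WWWW+WWWWWWWWWWWWWWW+WW+W+bbbbbbbbbbbbbbbbbbbbbbbbbbbbbbbbbbb-
263 WWW+WWWWWWWWWW+WWWWWW+WW+bbbbbbbbbbbbbbbbbbbbbbbbbbbbbbbbbbb--
264 WWWW+WWWWWWWWWWWWWWWWWWW+bbbbbbbbbbbbbbbbbbbbbbbbbbbbbbbbbbb--
265 WWWWWWWW+WWWWWWWWWWWWWW+W+bbbbbbbbbbbbbbbbbbbbbbbbbbbbbbbbb---
266 +WWWWWWWWWWWWW+WWWWWWWWWW+bbbbbbbbbbbbbbbbbbbbbbbbbbbbbbbbb---
50 [277.9112 257.3827]
70 [270.9785 258.054 ]
90 [262.9751 256.5556]
```

Call:
apply_moves(deltas=[0, 4, 0, -2, 0, 0, 8, 0, -3, 0, 0, 12, 0, -4, 0, 0, 16, 0, -5, 0, 0, 20, 0, -5, 0, 0, 20, 0, -5, 0])

```text
clock: 29.18
position: [0.5571, 0.2834, 0.0866]
ee_rot: [0.01, -0.005, 1.0, 0.003]
contact_force: [8.5, 1.5, 1.1]
width: 0.0185
gripper_force: 60.2
```

```bash
cat >> h.py <<'E'
def near(L=.068,angs=(70,90),w=(22,24,40,30)):
    s=get_state();p=s["position"];print(s["clock"],p,s["width"],s["gripper_force"],s["contact_force"])
    a=get_image("side");c=proj(a,p+[0,0,.02]);print(c);x=int(c[0]);y=int(c[1]);amap(a,(x-w[0],y-w[1],x+w[2],y+w[3]))
    for t in angs: print(t,proj(a,p+[-L*np.cos(np.radians(t)),0,.02-L*np.sin(np.radians(t))]))
    return a,p
E
python3 - <<'E'
from h import *
near(w=(12,10,24,26),angs=(70,80,90,100))
E
```

```text
29.1833 [0.5571 0.2834 0.0866] 0.018545872034090544 60.248877801604976 [8.5364 1.5408 1.0795]
[266.9468 240.2293]
    456789012345678901234567890123456789
230 -####--############.WWWWWWWW++......
231 -##################.WWWWWWWW++......
232 ###################.WWWWWWWW++......
233 ###################-+WWWWWWWW+......
234 ###################-+WWWWWWWWW+++...
235 ##############-####-+W+WWWWWWWWWWW++
236 ############---####-WWWWWWWWWWWW+WWW
237 -###########-.---#-+WWWWWWWWWWWWWWWW
238 W+bb-#######-.-.+WWWWWWWWWWWWWWWWWWW
239 WW+brr######-.-.WWWWWWWWWWWWWWWWWWWW
240 WWWbrr-#####-...WWWWW+bbWWWWWWWWWWWW
241 WWW+br-#####-...WWWWWbbbbbbbWWWWWWWW
242 WWW+.--#####-..-WWWW+bbbbbbbbbbWWWWW
243 WWWW+--######...WWWW+bbbbbbbbbbbbbbW
244 WWWW++----##-..WWWW+bbbbbbbbbbbbbbbb
245 WWWWWWW++.++..+WWWW+bbbbbbbbbbbbbbbb
246 WWWWWWWWW++++..WWW+bbbbbbbbbbbbbbbbb
247 WWWWWWWWW++++..WWWbbbbbbbbbbbbbbbbbb
248 WWWWWWWWWW+++.+WW+bbbbbbbbbbbbbbbbbb
249 WWWWWWWWWW++++.W+bbbbbbbbbbbbbbbbbbb
250 WWWWWWWWWWW+++..+bbbbbbbbbbbbbbbbbbb
251 WWWWWWWWWWW+++..bbbbbbbbbbbbbbbbbbbb
252 WWWWW+WWWWW+-+..bbbbbbbbbbbbbbbbbbbb
253 WWWWWWWWWWWW+++bbbbbbbbbbbbbbbbbbbbb
254 WWWWWWWWWWWW+++bbbbbbbbbbbbbbbbbbbbb
255 WWWWWWWWWWWWW+bbbbbbbbbbbbbb.bbbbbbb
256 WWWWWWWWWWWW+bbbbbbbbbbbbbb--bbbbbbb
257 WWWWWWWWWWWWbbbbbbbbbbbbbbb---bbbbbb
258 WWWWWWWW+WW+bbbbbbbbbbbbbbb---bbbbbb
259 +WWWWWWWWWW+bbbbbbbbbbbbbbbbb-bbbbbb
260 WWWWWWWWWW+bbbbbbbbbbbbbbbbbbbbbbbbb
261 WWWWWWWWWW+bbbbbbbbbbbbbbbbbbbbbbbbb
262 WWWWWWWWW+bbbbbbbbbbbbbbbbbbbbbbbbbb
263 WWWWWWWW+bbbbbbbbbbbbbbbbbbbbbbbbbbb
264 WWWWWWWW+bbbbbbbbbbbbbbbbbbbbbbbbbbb
265 WWWWWWWWW+bbbbbbbbbbbbbbbbbbbbbbbbbb
70 [277.3903 259.0845]
80 [273.4012 258.5881]
90 [269.2593 257.5638]
100 [265.075 256.044]
```

Puller is upright again: the pin runs straight down from (265,246) to (267,254). This time the pads cover the whole handle. I'm tightening the grip, lifting and carrying it back to the eye, turning so the jaws close along the pull.

Call:
apply_moves(deltas=[0, -3, 0, 0, 0, 0, -4, 0, -10, 0, 0, -4, 0, -30, 0, 0, -4, 0, -55, 0, 0, 0, -10, -62, 7, 0, 8, -35, -62, 14, 0, 16, -70, -62, 21, 0, 24, -105, -62, 28, 0, 32, -140, -62, 35, 0, 40, -175, -62, 42, 0, 48, -210, -62, 49, 0, 56, -240, -62, 56], squeeze=120)

```text
clock: 30.23
position: [0.4948, 0.0389, 0.1451]
ee_rot: [0.001, 0.468, 0.884, 0.0]
contact_force: [0.5, 0.1, -1.8]
width: 0.0172
gripper_force: 117.5
```

```bash
python3 - <<'E'
from h import *
s=get_state();M=quat(s["ee_rot"]);print(s["clock"],s["position"],s["width"],s["gripper_force"],np.degrees(np.arctan2(M[1,0],M[0,0])))
a=get_image("side")
amap(a,(322,162,362,188))
for q in("pull_eye","hook_bowl"): print(q,[(np.round(r["point"],1),round(r["score"],2),atz(a,r["point"],.056)[:2]) for r in place_of(q,a)[:2]])
e=atz(a,(341.3,178.4),.056);print("eye guess",e,"tool",M.T@(np.array([e[0],e[1],.142])-s["position"])*1000)
E
```

```text
30.2333 [0.4948 0.0389 0.1451] 0.01721256997367388 117.49794934265083 124.20084075206462
    2345678901234567890123456789012345678901
162 .rrrrr##..#-.++++++++++++WWWWWWWWW++++++
163 .rrrrr##..#-....+++++++++++WWWWWWW++WWW+
164 .rrrrr#-..#-......++++++++++++WWWWWWWWWW
165 .rrrrr#-..#-........++++++++++++WWWWWWWW
166 .rrrrr#-..-...........++++++++++++WWWWWW
167 -rrr--#-.+-..............+++++++++++WWWW
168 ------#-.++................++++++++++++W
169 -------.+W.+.................+++++++++++
170 ---.....b++....................+++++++++
171 .+++....b-.......................+++rrr+
172 .+++....bb..........................rrr+
173 .+++-....bb......b+.................rrr.
174 .++.......bb......b.....................
175 .++........bb....bb-....................
176 ..++........bbbbbbbbb............---....
177 ..++.........-.bb-.-bb..........----....
178 ..++...........bb....b.........-----..--
179 ..++............bbbbbb........------..--
180 ..++............-bbb.........-----bb+.b-
181 ..++........................-----bbb++bb
182 ..++......................--------bbbbb-
183 ..++.....................---------bbbbb-
184 ..........................----------bb--
185 ...........................-------------
186 .............................-----------
187 -...............................-------.
pull_eye [(array([339.1, 178.3]), 0.6, array([ 0.4807, -0.0586]))]
hook_bowl [(array([338.5, 174.8]), 0.58, array([ 0.4877, -0.074 ]))]
eye guess [ 0.4742 -0.0605  0.056 ] tool [-70.6222 -72.9204   3.0512]
```

Call:
apply_moves(deltas=[0, -12, -12, 0, 7, 0, -32, -32, 0, 14, 0, -52, -52, 0, 21, 0, -66, -65, 0, 28, 0, -72, -71, 0, 35, 0, -72, -71, 0, 42, 0, -72, -71, 0, 49, 0, -72, -71, 0, 51, 0, -72, -71, 0, 51, 0, -72, -71, 0, 51])

```text
clock: 31.22
position: [0.4784, -0.0579, 0.1441]
ee_rot: [0.0, 0.8, 0.6, 0.001]
contact_force: [0.2, -0.6, -1.7]
width: 0.0175
gripper_force: 117.7
```

```bash
python3 - <<'E'
from h import *
s=get_state();p=s["position"];M=quat(s["ee_rot"]);print(s["clock"],p,s["width"],s["gripper_force"],np.degrees(np.arctan2(M[1,0],M[0,0])))
a=get_image("side")
h=cv2.cvtColor(a["frame"],cv2.COLOR_RGB2HSV);amap(a,(326,140,352,182))
for i in range(158,176): print(i," ".join("%3d"%v for v in h[i,330:352,2]))
for z in(.02,0,-.042): print(z,proj(a,p+[0,0,z]))
E
```

```text
31.2167 [ 0.4784 -0.0579  0.1441] 0.017534760991368484 117.68141805427149 73.72166786636811
    67890123456789012345678901
140 ++++++++--.###-rr-########
141 .+++++++--.###-rr-########
142 .+++++++--.###rrr.-#######
143 .+++++++--.###rrr..-####.+
144 .+++++++--.##-rrr..####-++
145 .+++++++--.###rr-..####-++
146 .+++++++--.##-rr-..####-++
147 .+++++++++-##-rr-..####-++
148 .+++++++++.##-rr-..####-++
149 .++++++++r-#-----.-###-+++
150 .+++++++brrrr----.-##-++++
151 .+++++++++rrrr---..-#-++++
152 .+++++++W+rrrr.---..u.++++
153 ...++++WW++WW++.++.uuu++++
154 .....+WWW+WWW++.++uuuu+b+r
155 .....+WWWWWWWWW+++uuu.brrr
156 .....+++WWWWWW+++.+W++Wrrr
157 .....+++++WWWW++++WW++W+rr
158 .....+++++++WW+++.WWWWW+rr
159 .....+++++++++.+++WWWWW+++
160 .....+++++++++.++WWWWWW++W
161 ++.....+++++++++.++WWWWWWW
162 .+.......+++++++.++++WWWWW
163 +.+-........+.++.++++++WWW
164 +-+-..........++.+++++++++
165 ++++.+........+.++++++++++
166 ..++..............++++++++
167 .+.b+--..............+++++
168 .-+..++................+++
169 ..-++W.+.................+
170 ....b++...................
171 ....b-......
[... 1354 characters left out ...]
96  78  78  77  76  77  78  78  78  78  77  77  77  77  76  73  61  74  95
170 113  93  86  78  78  79  78  77  77  77  78  77  78  76  77  77  77  77  78  77  77  76
171 115  40  78  78  79  78  78  78  78  77  77  77  77  78  78  77  76  76  77  78  76  75
172  85 120  67  79  78  79  78  79  78  70  71  78  77  78  78  77  77  76  77  77  78  75
173  74  87 119  68  78  78  79  78  74  81  83  77  76  77  78  78  77  77  76  77  78  77
174  78  74  87 119  68  79  79  79  73  60 109  77  77  76  76  77  78  77  77  77  77  76
175  78  78  73  87 119  72  77  78  74  73  88  46  77  77  77  77  77  77  77  77  76  77
0.02 [341.1753 150.1359]
0 [340.8947 155.6769]
-0.042 [340.3264 166.8973]
```

```bash
python3 - <<'E'
from h import *
s=get_state();p=s["position"];M=quat(s["ee_rot"])
a=get_image("side")
e=atz(a,(340.3,178.1),.056)
for z in(.102,.106):
    t=atz(a,(340.6,165.6),z);print("tip",t,"TCP",p,"eye",e,"tool",M.T@(e-t)*1000,"off",t-p)
E
```

```text
tip [ 0.4796 -0.0643  0.102 ] TCP [ 0.4783 -0.0581  0.1439] eye [ 0.4775 -0.0608  0.056 ] tool [ 2.7043 -3.0229 45.998 ] off [ 0.0013 -0.0062 -0.0419]
tip [ 0.4782 -0.0594  0.106 ] TCP [ 0.4783 -0.0581  0.1439] eye [ 0.4775 -0.0608  0.056 ] tool [-1.5523 -0.3263 49.9988] off [-0.0001 -0.0014 -0.0379]
```

Call:
apply_moves(deltas=[0, 0.5, -1.5, 10, 0, 0, 0.5, -1.5, 22, 0, 0, 0.5, -1.5, 32, 0, 0, 0.5, -1.5, 38, 0, 0, 0.5, -1.5, 40, 0, 0, 0.5, -1.5, 40, 0])

```text
clock: 31.82
position: [0.4764, -0.0578, 0.1031]
ee_rot: [-0.0, 0.801, 0.599, -0.0]
contact_force: [0.0, 0.3, -0.1]
width: 0.0173
gripper_force: 117.7
```

```bash
python3 - <<'E'
from h import *
s=get_state();p=s["position"];M=quat(s["ee_rot"]);print(s["clock"],p,s["contact_force"])
a=get_image("side");h=cv2.cvtColor(a["frame"],cv2.COLOR_RGB2HSV);amap(a,(328,158,352,184))
for i in range(166,184): print(i," ".join("%3d"%v for v in h[i,334:348,2]))
E
```

```text
31.8167 [ 0.4764 -0.0578  0.1031] [ 0.0017  0.2723 -0.1242]
    890123456789012345678901
158 ...++++..##-rr-..####-rr
159 ...+++++.##rrr-..-###-++
160 ...++++..###-rr.-###-.+W
161 .....++++.+----.-###.WWW
162 .......++++----.-##-+WWW
163 +-........++.--..--.+WWW
164 +-..........+.+...++++++
165 ++.+..........++.+++++++
166 ++...........+++.+++++++
167 .b+--........++....+++++
168 +..++........++......+++
169 -++W.+.......++......-.+
170 ..b++........++.........
171 ..b-.........++.........
172 ..bb.........+..........
173 ...bb.......++..........
174 ....bb.....-++-.........
175 .....bb.....++..........
176 ......bbbbbbbbb.........
177 .......-.bb-.-bb........
178 .........bb....b-.......
179 ..........bbbbbb........
180 ..........-bbb.........-
181 ......................--
182 ....................----
183 ...................-----
166  77  78  76  77  77  77  78  86  96  89  81 101  93  93
167  78  78  78  78  78  75  64  88  96  80  60  65  83  99
168  79  78  77  77  77  76  70  93  95  77  76  76  74  64
169  77  78  77  75  77  75  65  91  90  63  76  77  78  76
170  78  78  77  77  77  76  74  93  89  70  78  77  76  76
171  77  78  78  78  77  74  68  96  84  61  78  77  77  77
172  79  79  79  78  77  70  78  95  80  77  77  77  77  77
173  78  78  79  78  74  81  88  93  70  77  77  77  78  77
174  67  79  79  77  73  50  90  90  59  76  77  77  77  77
175 118  72  77  78  73  61  92  88  68  76  77  78  78  77
176  85 121 107 109 122 119  99 104 102  61  76  76  77  77
177  74  58  74 102  98  46  75  59  83 117  77  77  77  76
178  78  79  76 102  87  77  77  74  67 109  59  76  77  76
179  78  79  75  72 119 103  89  98 117  93  75  77  76  76
180  77  78  79  75  57  72 100  91  73  77  77  76  77  75
181  78  77  77  78  77  77  77  77  77  77  77  76  77  76
182  78  76  75  77  77  76  76  76  76  76  78  77  78  74
183  78  76  77  77  77  78  77  76  76  76  78  78  74  56
```

Call:
apply_moves(deltas=[0, 0, 0, 3, 0, 0, 0, 0, 6, 0, 0, 0, 0, 9, 0, 0, 0, 0, 12, 0, 0, 0, 0, 12, 0])

```text
clock: 32.28
position: [0.4763, -0.058, 0.0908]
ee_rot: [-0.0, 0.801, 0.599, -0.0]
contact_force: [0.1, 0.1, -1.9]
width: 0.0173
gripper_force: 117.7
```

Call:
apply_moves(deltas=[0, 0, 0, 3, 0, 0, 0, 0, 6, 0, 0, 0, 0, 9, 0, 0, 0, 0, 12, 0, 0, 0, 0, 12, 0])

```text
clock: 32.7
position: [0.4764, -0.0581, 0.0787]
ee_rot: [-0.0, 0.801, 0.599, -0.0]
contact_force: [0.5, 0.7, -1.6]
width: 0.0173
gripper_force: 117.7
```

```bash
python3 - <<'E'
from h import *
Z=np.array([0,-.001])
a=get_image("side");h=cv2.cvtColor(a["frame"],cv2.COLOR_RGB2HSV);amap(a,(328,160,352,186))
for i in range(174,186): print(i," ".join("%3d"%v for v in h[i,334:348,2]))
plan([(.135,-.39),(.15,-.38),(.165,-.34),(.18,-.3),(.19,-.25)],Z)
E
```

```text
890123456789012345678901
160 ...+++--.###rrr-########
161 ......--.##-rr-.-######-
162 ......--.##-rr-.-###-.+W
163 +.....---##-rr-.-####.WW
164 +-....---##-rr-.-###-.++
165 ++......-##rrr-.-###-.++
166 ++......-##-rr..-###-.++
167 -b+--....------.-###-+++
168 W+..+......----.-##-.+++
169 .+WW-+......---.--#-...+
170 .bb++...........--......
171 ..b-.........+++........
172 ..bb.........+++........
173 ...bb......b.++.........
174 ....bb......b++.........
175 .....bb.....b++.........
176 ......bbbbbb.++.........
177 ........bbb-.++b........
178 .........b..++bb........
179 .........bbbbbb.........
180 ...........bbb.........-
181 ............+.........--
182 ....................----
183 ...................-----
184 ....................----
185 .....................---
174  78  79  78  78  73  70  89  95  91  65  76  78  77  77
175  97  63  78  78  74  73  87  92  86  70  77  77  78  77
176  99 129 106 103 109 120  79  95  89  77  77  76  75  77
177  75  66  78 112  92  49  81  95  85 104  76  76  76  76
178  78  79  77 100  71  80  92  91  73 117  76  76  76  76
179  78  78  74  80 123 100  93 105 121  82  77  76  77  76
180  77  77  78  75  70  94 123 100  73  76  77  76  76  75
181  78  76  76  77  75  73  95  80  77  77  77  76  76  76
182  79  76  76  76  77  77  79  62  76  76  78  77  77  74
183  77  77  76  76  76  77  77  77  76  76  78  77  75  56
184  77  77  76  78  77  79  77  76  77  76  77  77  77  73
185  76  76  76  76  76  77  77  76  76  76  76  76  77  77
32.75 [ 0.4765 -0.058   0.079 ] r,phi (np.float64(0.1275612662267865), np.float64(-0.3923881971607405))
F out,+y,z -0.5540894664055241 0.5043137973546943 -1.068824882055532 mom [-0.0778 -0.1087  0.007 ]
(0.135, -0.39) [ 2.6 -7.   0. ]
(0.15, -0.38) [  6.9 -21.4   0. ]
(0.165, -0.34) [  6.4 -37.7   0. ]
(0.18, -0.3) [  4.6 -54.1   0. ]
(0.19, -0.25) [ -1.5 -66.2   0. ]
```

The pin is through the eye, with its tip showing below the ring at (340,181). Pulling again, and watching force against travel.

Call:
apply_moves(deltas=[0, 1, -3, 0, 0, 0, 2, -6, 0, 0, 0, 3, -9, 0, 0, 0, 4, -13, 0, 0, 0, 5.5, -17, 0, 0, 0, 7, -21, 0, 0, 0, 7, -25, 0, 0, 0, 7, -29, 0, 0, 0, 6.5, -33, 0, 0, 0, 6.5, -37, 0, 0, 0, 6.5, -37, 0, 0, 0, 6.5, -37, 0, 0])

```text
clock: 33.75
position: [0.4448, -0.0422, 0.0802]
ee_rot: [0.002, 0.801, 0.599, 0.001]
contact_force: [4.5, -3.7, -3.5]
width: 0.0173
gripper_force: 118.0
```

```bash
python3 - <<'E'
from h import *
Z=np.array([0,-.001])
a=get_image("side");amap(a,(338,155,372,190))
plan([(.175,-.3),(.185,-.27),(.19,-.25),(.195,-.2)],Z);s=get_state();print(s["width"],s["gripper_force"])
E
```

```text
8901234567890123456789012345678901
155 ############-#########-++.--####--
156 ############r########-+++--######-
157 ############-########-.++.######-+
158 ..+-#######--########uuu.-#####-++
159 ++WW######-.r-#######uuuu#####-+++
160 ++++-######-rr########uu#####-b+++
161 ++++.######-rr##############rrr+++
162 +++++#---##-rr#############rrrrrb+
163 +++++-..###rrr############rrrrrrb+
164 ..+++-.-##-rrr##########-.rrrrr.++
165 ....+#.-##-rrr-########-.W++rr++++
166 .....-.-##-rr-.#######-.W++WWW++WW
167 ....--.-##rrr-.-####--+WWWWWWW+WWW
168 .....-.-##rrr-.-###-.++WWWWWWWWWWW
169 .....-.-#-rrr-.-###-.++++WWWWWWWW+
170 .......###rrr-.-###-r++++++WWWWW+.
171 .......###rrr-.-###-rrr++++++WW+..
172 .......-#----..-###rrrr++++++++...
173 .........----..-##-.rrr.+++++++...
174 ..........---..-#-......+++++++...
175 .............-.---........+++++...
176 -...........++...---........+++...
177 b...........++..----..............
178 bb.......b.+++.-----..---.........
179 .bb......b.++.------..---.-.......
180 ..bb-....bb++.----bb..b------.....
181 ...bbb..bbb++----bbb++bb-----.....
182 .....bbbb..+.-----bbbbb-----......
183 .......b--.++b----bbbbb----.......
184 .......bb.++bb------bb-----.......
185 ........bbbbb------------.........
186 .............-----------..........
187 ..........+.....-------...........
188 ..................----............
189 ..................................
33.8 [ 0.445  -0.0423  0.0801] r,phi (np.float64(0.16216179858981822), np.float64(-0.3450762910186417))
F out,+y,z -6.711819562746189 -0.19206237232901047 -1.9595394524496959 mom [-0.8736 -1.2499  0.0292]
(0.175, -0.3) [ -3.1 -14.6  -0.1]
(0.185, -0.27) [ -5.4 -25.7  -0.1]
(0.19, -0.25) [ -7.7 -31.5  -0.2]
(0.195, -0.2) [-15.9 -38.6  -0.2]
0.017488127534305325 117.98189743720286
```

Call:
apply_moves(deltas=[0, -1, -4, 0, 0, 0, -2, -8, 0, 0, 0, -3, -13, 0, 0, 0, -4, -18, 0, 0, 0, -5, -23, 0, 0, 0, -6, -27, 0, 0, 0, -8, -31, 0, 0, 0, -10, -34, 0, 0, 0, -12, -36, 0, 0, 0, -12, -36, 0, 0, 0, -12, -36, 0, 0])

```text
clock: 34.72
position: [0.4106, -0.0447, 0.0811]
ee_rot: [0.005, 0.801, 0.599, 0.004]
contact_force: [9.9, -5.5, -3.2]
width: 0.0175
gripper_force: 118.0
```

```bash
python3 - <<'E'
from h import *
Z=np.array([0,-.001])
a=get_image("side");amap(a,(340,160,380,194))
plan([(.195,-.2),(.195,-.15),(.195,-.1),(.195,-.05),(.195,0),(.195,.025)],Z);s=get_state();print(s["width"],s["gripper_force"])
for r in(.175,.18,.185,.19): print(r,proj(a,[*(PIV+r*(np.cos(-.23)*UX+np.sin(-.23)*UY)),.056]))
E
```

```text
0123456789012345678901234567890123456789
160 +++WWWWWW++++-######uu-########-++++-###
161 +++++WWWWWWWW+#######-rr#######-++.-####
162 +++++++WWWWWWW-######rrr-#######--######
163 +++++++++WWWWW.######rrr###############.
164 ++++++++++++WW+#-.###rrr##############.+
165 ..+++++++++++++-..##-rrr############-+++
166 ....++++++++++--.-##-rrr###########-++++
167 ......++++++++--.-##rrrr-#########-+++++
168 .........+++++--.###rrr-.########-++++++
169 ...........+++--.##-rrr-.-###-+--+++++++
170 +-...........+--.##-rrr-.-###-...+++++++
171 ...+.............##-rrr..-###-...+++++++
172 +.-+.............##rrrr..-###-...+++++++
173 +++.W............##-rrr..####-....++++++
174 +W+W+............#---#-..####........+++
175 ..+++b.............----..##-...........+
176 ...++b.........---..---..-#.+...........
177 .....bb.......----..-.....-.............
178 ......b-.....-----..-+++................
179 ......b+....------..-++.-...............
180 .......bb..-----bb+..++----.............
181 ........bb-----bbb++++.----.............
182 ........-bbb----bbb+++.---..............
183 .......---bbb---bbbb
[... 322 characters left out ...]
.........++++
191 ..................................-+++++
192 .................................-++++++
193 ................................-+++++++
34.7667 [ 0.4107 -0.0447  0.0811] r,phi (np.float64(0.1895814531177237), np.float64(-0.22687405653898732))
F out,+y,z -10.595862121223753 -0.27065277929799153 -3.2526043526460144 mom [-1.1496 -2.0609 -0.0021]
(0.195, -0.2) [-3.9 -6.4 -0.1]
(0.195, -0.15) [-13.5  -8.2  -0.1]
(0.195, -0.1) [-23.1  -9.4  -0.1]
(0.195, -0.05) [-32.9 -10.2  -0.1]
(0.195, 0) [-42.6 -10.5  -0.1]
(0.195, 0.025) [-47.5 -10.4  -0.1]
0.017669478165207274 117.99815687856608
0.175 [356.3523 183.7788]
0.18 [357.4986 184.6141]
0.185 [358.6504 185.4533]
0.19 [359.8075 186.2964]
```

Call:
apply_moves(deltas=[0, -2, -3, 0, 0, 0, -5, -6, 0, 0, 0, -9, -7.5, 0, 0, 0, -14, -8, 0, 0, 0, -19, -9, 0, 0, 0, -23, -9.5, 0, 0, 0, -27, -10, 0, 0, 0, -30, -10, 0, 0, 0, -33, -10, 0, 0, 0, -33, -10, 0, 0, 0, -33, -10, 0, 0])

```text
clock: 35.68
position: [0.3927, -0.0736, 0.0813]
ee_rot: [0.006, 0.801, 0.598, 0.005]
contact_force: [10.2, -4.3, -3.8]
width: 0.0176
gripper_force: 117.7
```

```bash
python3 - <<'E'
from h import *
Z=np.array([0,-.001])
a=get_image("side");amap(a,(340,158,384,194))
plan([(.195,-.02),(.195,0),(.195,.015),(.195,.03)],Z);s=get_state();print(s["width"],s["gripper_force"])
E
```

```text
01234567890123456789012345678901234567890123
158 WWWWWWWWW+rrrr...uuuuu.-#####-rrr###########
159 WWWWWWWWW++++++W+uuuuuu-#--##-rrr###########
160 +++WWWWWW+WWW++W.uuuuu.--..##-rrr###########
161 +++++WWWWWWWWWWW+uuuuu---.###rrrr###########
162 +++++++WWWWWWWWW+++++++--.##-rrrr##########-
163 +++++++++WWWWWWW++WWW++#-.##-rrr--########-+
164 ++++++++++++WWWWWWWWWW+#-.##-rrr..-####-#-++
165 -.++++++++++++WWWWWWWWW#.-##rrrr..-###-+++++
166 +...++++++++++++WWWWWWW#.-##rrrr..####-+++++
167 +++....+++++++++++WWWWW+.-#-rrr-..####.+++++
168 ...+.+-..++++++++++++WWW.-#-rrr-..###-++++++
169 .-.++......++++++++++++W.-##--r-.-###-++++++
170 ..++W+..+....++++++++++++WW-----.-##-+++++++
171 ....+W..++--...+++rrr++++++.----.-#-++++++++
172 ........+++.......rrr++++++++.--.--.++++++++
173 .......#-.+b......rrr.+++++++.++-.++++++++++
174 .........+.bb.........++++++.++.-....+++++++
175 ............b...........++++.++........+++++
176 ............bb.---.....b..++.++..........+++
177 .............bbb--.....bb....++............+
178 .............--bbb..---.bb...+..............
179 ............-----bbb#-
[... 384 characters left out ...]
-------..................+++++
188 ................----..................++++++
189 .....................................+++++++
190 ....................................++++++++
191 ..................................-+++++++++
192 .................................-++++++++++
193 ................................-+++++++++++
35.7333 [ 0.3927 -0.0735  0.0813] r,phi (np.float64(0.19392562221948026), np.float64(-0.0513091848172042))
F out,+y,z -11.07522276522797 0.02776723564710008 -3.2080513924392755 mom [-0.8031 -2.4426  0.0657]
(0.195, -0.02) [-6.  -1.3 -0. ]
(0.195, 0) [-9.9 -1.4 -0. ]
(0.195, 0.015) [-12.9  -1.4  -0. ]
(0.195, 0.03) [-15.8  -1.3  -0. ]
0.017578934059461607 117.69345149088622
```

The post at (359,172–181) now stands between the shank and the lip, which ends at (363,176). Swinging gently until the shank touches the post.

Call:
apply_moves(deltas=[0, -3, -1, 0, 0, 0, -6, -1, 0, 0, 0, -9, -1, 0, 0, 0, -11, -1, 0, 0, 0, -11, -1, 0, 0, 0, -11, -1, 0, 0])

```text
clock: 36.23
position: [0.3888, -0.0837, 0.0813]
ee_rot: [0.006, 0.801, 0.598, 0.005]
contact_force: [11.2, -3.2, -3.5]
width: 0.0173
gripper_force: 117.6
```

```bash
python3 - <<'E'
from h import *
Z=np.array([0,-.001])
a=get_image("side");amap(a,(350,168,376,188))
plan([(.195,.015),(.195,.03)],Z);print([np.round(get_state()["contact_force"],1) for _ in range(1)])
E
```

```text
01234567890123456789012345
168 +++++++++++WWWWWW+------.-
169 .++++++++++++WWWWWW+----.-
170 ++.++++++++++++WWWWW+---.-
171 ++...+++rrr++++++WW+..+...
172 W+b.....rrr++++++++..+++++
173 ...b....rrr.+++++++..++.++
174 ...bb.......+++++++..++...
175 ....bb........+bb++..++-..
176 .....bbb.......-bb+..++...
177 ....---bbbb......bb+++....
178 ...-----..bbb..-bbb.++....
179 ..------..--bbbbbb..++b...
180 .-----bb+.b-----bb..+bb...
181 -----bbb++bb-----bbbbb....
182 ------bbbbb-----....+.....
183 ------bbbbb----...........
184 --------bb----............
185 -------------.............
186 .-----------..............
187 ....-------...............
36.2833 [ 0.3888 -0.0837  0.0813] r,phi (np.float64(0.1945230594591029), np.float64(0.004725215076495859))
F out,+y,z -12.080288283418831 -0.8885920457027038 -3.0945196284737544 mom [-0.6413 -2.4243  0.0303]
(0.195, 0.015) [-2.  -0.5 -0. ]
(0.195, 0.03) [-4.9 -0.4 -0. ]
[array([11.8, -2.6, -3.1])]
```

```bash
python3 - <<'E'
from h import *
a=get_image("side")
f=lambda P:(np.array(P)[:2]-PIV)@np.c_[UX,UY]*1000
for n,p,z in(("shank",(358.5,177.2),.056),("shank2",(354.5,174.5),.056),("lip",(365.7,175),.056),("eye",(370.3,178.8),.056),("cap",(359,171.6),.0685),("base",(358.5,182),.027)): print(n,f(atz(a,p,z)))
E
```

```text
shank [158.8505  -9.8789]
shank2 [141.8302  -6.4063]
lip [170.9929  12.5849]
eye [191.9923   5.6023]
cap [152.8536   0.666 ]
base [154.6307   0.4901]
```

```bash
python3 - <<'E'
from h import *
plan([(.193,.015),(.185,.015),(.178,.012),(.174,.012),(.170,.01)],np.array([0,-.001]))
E
```

```text
36.3333 [ 0.3888 -0.0836  0.0813] r,phi (np.float64(0.19453429383092305), np.float64(0.004627128187898526))
F out,+y,z -11.450799414552423 -0.37518409884375825 -3.3138731186628942 mom [-0.6718 -2.442   0.0437]
(0.193, 0.015) [-2.   1.5  0. ]
(0.185, 0.015) [-1.9  9.5  0.1]
(0.178, 0.012) [-1.3 16.5  0.2]
(0.174, 0.012) [-1.2 20.5  0.3]
(0.17, 0.01) [-0.9 24.5  0.4]
```

Call:
apply_moves(deltas=[0, -1, 0.5, 0, 0, 0, -2, 1.5, 0, 0, 0, -2, 3.5, 0, 0, 0, -2, 5.5, 0, 0, 0, -2, 7.5, 0, 0, 0, -2, 9.5, 0, 0, 0, -1.7, 11.5, 0, 0, 0, -1.5, 13.5, 0, 0, 0, -1.5, 15, 0, 0, 0, -1.5, 16.5, 0, 0, 0, -1.5, 16.5, 0, 0])

```text
clock: 37.25
position: [0.4028, -0.0891, 0.0809]
ee_rot: [0.004, 0.801, 0.598, 0.004]
contact_force: [9.5, -2.5, -2.1]
width: 0.0174
gripper_force: 117.6
```

```bash
python3 - <<'E'
from h import *
a=get_image("side");amap(a,(348,166,376,188))
plan([(.174,.012),(.170,.01),(.167,.01)],np.array([0,-.001]))
E
```

```text
8901234567890123456789012345
166 ++++++++WWWWWWW.------.-##-+
167 ++++++++++WWWWWW+.----.-#-++
168 .++++++++++++WWWWW+---.--.++
169 +..++++++++++++WWWW++....+++
170 b+...++++++++++++WW++++..+++
171 .b+....+++rrr+++++.++....+++
172 ..b.....-.rrr+++++.++....+++
173 ...b......rrrbb.+++++-....++
174 ...bbb........bb++.++.......
175 ......bbb......bb+++........
176 .......-bbb+-.bbb.++........
177 ......----bbbbbb..++b.......
178 .....-----..--bb..+bb-......
179 ....------..---bbbbb........
180 ...-----bb+.b----+..........
181 ..-----bbb++bb-----.........
182 --------bbbbb-----..........
183 --------bbbbb-----..........
184 ----------bb-----...........
185 .---------------............
186 ...-----------..............
187 ......-------...............
37.3 [ 0.4026 -0.089   0.0808] r,phi (np.float64(0.17975320143384355), np.float64(0.01178320937332666))
F out,+y,z -9.182697482281704 -0.36807601482997326 -2.8054861769061055 mom [-0.5424 -1.9519  0.0321]
(0.174, 0.012) [0.  5.7 0.1]
(0.17, 0.01) [0.4 9.7 0.1]
(0.167, 0.01) [ 0.4 12.7  0.1]
```

Call:
apply_moves(deltas=[0, 0, 1.5, 0, 0, 0, 0, 3, 0, 0, 0, 0, 4.5, 0, 0, 0, 0, 6, 0, 0, 0, 0, 7.5, 0, 0, 0, 0.2, 9, 0, 0, 0, 0.4, 10.5, 0, 0, 0, 0.4, 10.5, 0, 0, 0, 0.4, 10.5, 0, 0])

```text
clock: 38.05
position: [0.4107, -0.091, 0.0804]
ee_rot: [0.003, 0.801, 0.598, 0.002]
contact_force: [7.1, -2.5, -2.4]
width: 0.0178
gripper_force: 118.0
```

```bash
python3 - <<'E'
from h import *
a=get_image("side");amap(a,(348,166,376,188))
plan([(.168,.01),(.165,.01)],np.array([0,-.001]))
E
```

```text
8901234567890123456789012345
166 ++++++++WWWWWWW----..##-++++
167 ++++++++++WWWWWW.--..--.W+++
168 .++++++++++++WWWW+...++W++++
169 ...++++++++++++W++++WWW+.+++
170 .....+++++++++++.+++WW+..+++
171 b......+++rrr+++.+++W+...+++
172 bb........rrr++++++++....+++
173 .bbb......rrr++++++++.....++
174 ..-bbb.......bb.++.++.......
175 .....bbbb...bbb+++.++.......
176 ........bbbbb-..++b++.......
177 ......----..bb..+bb.........
178 .....-----..-bbbbb..........
179 ....------..---..-..........
180 ...-----bb+.b------.........
181 ..-----bbb++bb-----.........
182 --------bbbbb-----..........
183 --------bbbbb----...........
184 ----------bb----............
185 .---------------............
186 ...-----------..............
187 ......-------...............
38.1 [ 0.4107 -0.091   0.0804] r,phi (np.float64(0.17145583613284876), np.float64(0.009458362340198489))
F out,+y,z -6.50006112297374 0.2353679055382853 -2.01635363863308 mom [-0.4664 -1.4521  0.0356]
(0.168, 0.01) [-0.1  3.4  0. ]
(0.165, 0.01) [-0.   6.4  0. ]
```

Call:
apply_moves(deltas=[0, 0, 1, 0, 0, 0, 0, 2, 0, 0, 0, 0, 3, 0, 0, 0, 0, 4, 0, 0, 0, 0, 4, 0, 0, 0, 0, 4, 0, 0])

```text
clock: 38.6
position: [0.4114, -0.0912, 0.0795]
ee_rot: [-0.0, 0.801, 0.599, 0.0]
contact_force: [4.5, 0.3, 1.0]
width: 0.0174
gripper_force: 118.1
```

```bash
python3 - <<'E'
from h import *
a=get_image("side");amap(a,(348,166,376,188))
plan([(.168,.01),(.165,.01)],np.array([0,-.001]))
E
```

```text
8901234567890123456789012345
166 ++++++++WWWWWW.----.-##-++++
167 ++++++++++WWWWW+---..--+W+++
168 .++++++++++++WWW+..-..+W++++
169 ...++++++++++++W++++WWW+.+++
170 .....+++++++++++.+++WW+..+++
171 b......+++rrr+++++++W+...+++
172 bb-.....-.rrr++.++..+....+++
173 .bbb......rrr++.++.++.....++
174 ..-bbb......bbb.+++++.......
175 .....bbbb...bbb.++.++.......
176 ........bbbbb-..+.b++.......
177 ......----..bb.++bb.........
178 .....-----..-bbbbb..........
179 ....------..---..-..........
180 ...-----bb+.b--.---.........
181 ..-----bbb++bb-----.........
182 --------bbbbb-----..........
183 --------bbbbb----...........
184 ----------bb-----...........
185 .---------------............
186 ...-----------..............
187 ......-------...............
38.65 [ 0.4114 -0.0912  0.0795] r,phi (np.float64(0.17067141947936687), np.float64(0.009790498693439653))
F out,+y,z -3.7022083601460993 -1.3050381753317097 0.6984902556188923 mom [-0.1064 -0.8084  0.0455]
(0.168, 0.01) [-0.   2.7  0. ]
(0.165, 0.01) [0.  5.7 0. ]
```

Call:
apply_moves(deltas=[0, 0, 1, 0, 0, 0, 0, 2, 0, 0, 0, 0, 3, 0, 0, 0, 0, 3, 0, 0, 0, 0, 3, 0, 0])

```text
clock: 39.07
position: [0.4127, -0.0919, 0.0787]
ee_rot: [-0.001, 0.801, 0.599, -0.001]
contact_force: [0.8, 1.0, -1.2]
width: 0.0171
gripper_force: 118.0
```

```bash
python3 - <<'E'
from h import *
a=get_image("side");amap(a,(348,170,372,184))
plan([(.168,.01),(.165,.01)],np.array([0,-.001]))
E
```

```text
890123456789012345678901
170 .....++++++++++++++WWW+.
171 b......+++rrr++.+++WW+..
172 bb-.......rrr++.++.++...
173 .bbb......rrr.++++.++...
174 ..-bbb......-b+.+++++...
175 .....bbbb..-bbb.+.-++...
176 ........bbbbb-.++.b++...
177 ......----..bb-++bb.....
178 .....-----..-bbbbb......
179 ....------..---..-......
180 ...-----bb..b--.---.....
181 ..-----bbb++bb-----.....
182 --------bbbbb-----......
183 --------bbbbb----.......
39.1167 [ 0.4129 -0.092   0.0788] r,phi (np.float64(0.16904739966173338), np.float64(0.011678695353150451))
F out,+y,z 0.6858866978477386 -0.1586755987542694 -1.1171707403050157 mom [ 0.0361 -0.0315  0.0186]
(0.168, 0.01) [ 0.3  1.  -0. ]
(0.165, 0.01) [ 0.3  4.  -0. ]
```

Force gone: the hook is held by the post. Lifting straight out, slowly at first.

Call:
apply_moves(deltas=[0, 0, 0.5, -3, 0, 0, 0, 0.5, -7, 0, 0, 0, 0.5, -12, 0, 0, 0, 0.5, -18, 0, 0, 0, 0.5, -25, 0, 0, 0, 0.5, -35, 0, 0, 0, 0.5, -50, 0, 0, 0, 0.5, -65, 0, 0, 0, 0.5, -75, 0, 0, 0, 0.5, -75, 0, 0, 0, 0.5, -75, 0])

```text
clock: 40.03
position: [0.4151, -0.0927, 0.1552]
ee_rot: [0.001, 0.801, 0.599, 0.001]
contact_force: [-0.5, 0.7, -1.3]
width: 0.0175
gripper_force: 118.0
```

```bash
python3 - <<'E'
from h import *
a=get_image("side");amap(a,(348,150,384,184));s=get_state();M=quat(s["ee_rot"]);p=s["position"]
print(s["clock"],p,s["contact_force"],np.degrees(np.arctan2(M[1,0],M[0,0])),s["qpos"])
print("tool to above hole",M.T@(np.array([.5125,.279,p[2]])-p)*1000)
E
```

```text
890123456789012345678901234567890123
150 ++++++++++++++++++++.+++++++++++++++
151 ++++++++++++++++++++++++++++++++++++
152 +++++++++++++++++++.++++++++++++++++
153 ++++++++++++++++.+++++++++++++++++++
154 +b+rrrb+++++++++++++++++++++++++++++
155 brrrrrrb++++++++.+++++++++++++++++++
156 Wrrrrrrb++++++++.+++++++++++++++++++
157 W+rrrrrb+.+u++++++++++++++++++++++++
158 W+rrrr...uuuuu.+++.+++++++++++++++++
159 W++++++Wuuuuuu+.++++++++++++++++++++
160 W++WW++W.uuuuu.++r++b+++++++++++++++
161 WWWWWWWW+uuuuu.brrrrr+++++++++++++++
162 WWWWWWWW++++++++rrrrrrb+++++++++++++
163 +WWWWWWW++WWW+W+rrrrrrb+++++++++++++
164 ++++WWWWWWWWWWW+rrrrr.++++++++++++++
165 ++++++WWWWWWWWWW++rr++++++++++++++++
166 ++++++++WWWWWWW++WWW++WW++++++++++++
167 ++++++++++WWWWWWWWWW+WWWW+++++++++++
168 .++++++++++++WWWWWWWWWWW++++++++++++
169 ...++++++++++++WWWWWWWW+.+++++++++++
170 .....++++++++++++WWWWW+..+++++++++++
171 b......+++rrr++++++WW+...+++++++++++
172 bb-.....-.rrr++++++++....+++++++++++
173 .bbb......rrr.+++++++.....++++++++++
174 ..-bbb......-bb++++++........+++++++
175 .....bbbb..-bbbbbb-++..........+++++
176 ........bbbbb-...bb++..........+.+++
177 ......----..bb...bb................+
178 .....-----..-bbbbb..................
179 ....------..-----...................
180 ...-----bb+.b------.................
181 ..-----bbb++bb-----................-
182 --------bbbbb-----................-.
183 --------bbbbb----................-.+
40.0833 [ 0.4145 -0.0925  0.1544] [ 0.4901 -0.8156 -1.627 ] 73.54425893176852 [-0.3837  0.0902  1.8902  0.0001  1.161  -0.0965]
tool to above hole [384.0092 -11.2387   0.0268]
```

Call:
apply_moves(deltas=[0, 15, 0, 0, 0, 0, 45, -1, 0, 0, 0, 80, -2, 0, 0, 0, 117, -3, 0, 0, 0, 154, -4, 0, 0, 0, 191, -5, 0, 0, 0, 228, -6, 0, 0, 0, 265, -7, 0, 0, 0, 302, -8, 0, 0, 0, 335, -9, 0, 0, 0, 365, -10, 0, 0, 0, 385, -11, 0, 0])

```text
clock: 41.08
position: [0.5132, 0.2827, 0.153]
ee_rot: [-0.001, 0.801, 0.599, -0.0]
contact_force: [-0.1, 0.2, -0.8]
width: 0.0173
gripper_force: 118.2
```

Call:
apply_moves(deltas=[0, 0, 0, 10, 0, 0, 0, 0, 25, 0, 0, 0, 0, 35, 0, 0, 0, 0, 38, 0, 0, 0, 0, 38, 0, 0, 0, 0, 38, 0])

```text
clock: 41.58
position: [0.5132, 0.2792, 0.1163]
ee_rot: [-0.0, 0.801, 0.598, -0.0]
contact_force: [0.2, -0.7, -1.3]
width: 0.0173
gripper_force: 118.0
```

```bash
python3 - <<'E'
from h import *
s=get_state();M=quat(s["ee_rot"]);p=s["position"];print(s["clock"],p,s["contact_force"])
a=get_image("side");h=cv2.cvtColor(a["frame"],cv2.COLOR_RGB2HSV)
amap(a,(266,225,310,272))
for i in range(240,266): print(i," ".join("%3d"%v for v in h[i,276:296,2]))
print(proj(a,[.513,.28,.06]),proj(a,p-[0,0,.04]))
E
```

```text
41.5833 [0.5132 0.2792 0.1163] [ 0.228  -0.7369 -1.2974]
    67890123456789012345678901234567890123456789
225 W+W+WWW+-.-#####-################-..........
226 W+WWWWW+-.-#####r###############-...........
227 WWWWW+W+-.-####-r##############-............
228 +W+WWWW+-.-####-r#############-.............
229 +++WW+++..-####-r-###########-..............
230 WWWWWW++.--####-r.-#########-...............
231 WW+WWW+W++.####rr..-#######-................
232 WWWW+++W++.####rr-.-######-.................
233 W+WWW+W+++.####rr-.-######-.................
234 WWWWW++W++.###----.-######-.................
235 W+WWWW+WWW+.-+.---..-#####..................
236 +WW+WWWWW+WWWW+---..-####-++++..............
237 WWWWW+W+WW+WWWW+--..-###-.++WW++++..........
238 W+WWWW+WWWWWWWW++...-##..WWWWWWW++++++......
239 WWWWW+W++WW+W++W+++...+WWWW+W+WWWW++++++++..
240 +W+WWWWWW+bbWWWW+++...WW+W++WWWWWWWWWWW+W+++
241 +WW+W+W+W+bbbbbb+.+++.WW++WW+WW+WWW+WWWWWW+W
242 +W++WWW++bbbbbbbb.+++.W+WWW+WWWW++WW++W+W++W
243 WWWWWWWWbbbbbbbbbb++.bbW+WWW++WWWW+W+WW++WWW
244 WW+WWW++bbbbbbbbbb++.bbbbbW+W+W+WW++W++WWW+W
245 +W+W+WWbbb
[... 2832 characters left out ...]
  77  79  77  54  48  57  65  70  70  64  68  81  85  84  80  76  77  79
259  74  75  78  81  82  81  69  55  68  66  76  82  81  83  86  82  78  76  77  81
260  74  78  79  81  82  82  81  80  77  75  79  81  81  84  84  79  76  77  79  81
261  77  79  80  82  83  82  81  78  74  76  81  81  83  85  82  78  76  78  80  84
262  78  80  81  83  82  82  80  77  73  79  80  82  85  84  80  75  77  78  81  85
263  78  81  82  83  81  81  79  75  76  81  82  83  86  82  78  76  77  79  84  85
264  79  81  82  82  82  80  76  73  78  81  82  85  84  79  75  77  77  81  85  87
265  80  83  83  81  82  79  75  76  81  81  84  85  81  77  75  76  79  82  86  85
[285.0214 256.0832] [284.7201 251.7107]
```

Call:
apply_moves(deltas=[0, 1, 0, 8, 0, 0, 1, 0, 18, 0, 0, 1, 0, 28, 0, 0, 1, 0, 38, 0, 0, 1, 0, 48, 0, 0, 1, 0, 55, 0, 0, 1, 0, 60, 0, 0, 1, 0, 62, 0, 0, 1, 0, 62, 0])

```text
clock: 42.38
position: [0.5152, 0.2825, 0.0544]
ee_rot: [-0.0, 0.801, 0.598, 0.002]
contact_force: [2.6, 4.4, -2.3]
width: 0.0174
gripper_force: 117.9
```

```bash
python3 - <<'E'
from h import *
s=get_state();p=s["position"];print(s["clock"],p,s["contact_force"])
a=get_image("side")
amap(a,(266,236,310,276))
E
```

```text
42.3833 [0.5152 0.2825 0.0544] [ 2.6143  4.3708 -2.3031]
    67890123456789012345678901234567890123456789
236 +.##########################----------##-...
237 WW+-..#####################------------#-...
238 WWWWW+-###################-r.---##------....
239 WWWWW+-####################.---####---.W++..
240 WWWWWW+####################---######-.WWWWW+
241 WWWWWW+-###################-########.WWWWWWW
242 WWWWWWW+-#-.#######################.WWWWWWWW
243 WWWWWWW+.-.-######################.WWWWWWWWW
244 WWWWWWW+.-.####-r################.+WWWWWWWWW
245 WWWWWWWbb-.####-r###############.WWWWWWWWWWW
246 WWWWWW+bb-.####-rr#############bbbWWWWWW+WWW
247 WWWWWWbbb-.-###-r-############-bbbbbbWWWWWWW
248 WWWWWbbbb-.-###-r--#####-####-bbbbbbbbbbWWWW
249 WWWW+bbbbb.-###-r...########bbbbbbbbbbbbWWWW
250 WWWW+bbbbb.-###rr-..-#####-bbbbbbbbbbbbbWWWW
251 WWWWbbbbbb.-###---..-#####-bbbbbbbbbbb-bWWWW
252 WWWbbbbbbbbb#-b---..-#####bbbbbbbbbbbb-bWWWW
253 WW+bbbbbbbbbbbb---..-####-bbbbbbbbbbb--bWWWW
254 WWbbbbbbbbbbbbbb--..-####-bbbbbbbbbbb--bWWWW
255 W+bbbbbbbbbbbbbb--..-###.bbbbbbbbbbb---bWWWW
256 Wbbbbbbbbb
[... 265 characters left out ...]
bbb-------WWWW
262 bbbbbbbbbbbbbbbbbbbbbbbbbbbbbbbbb-------WWWW
263 bbbbbbbbbbbbbbbbbbbbbbbbbbbbbbbb-------bWWWW
264 bbbbbbbbbbbbbbbbbbbbbbbbbbbbbbbb-------bWWWW
265 bbbbbbbbbbbbbbbbbbbbbbbbbbbbbbb-------bWWWWW
266 bbbbbbbbbbbbbbbbbbbbbbbbbbbbbbb-------bWWWWW
267 bbbbbbbbbbbbbbbbbbbbbbbbbbbbbb--------WWWWWW
268 bbbbbbbbbbbbbbbbbbbbbbbbbbbbbb-------bWWWWWW
269 bbbbbbbbbbbbbbbbbbbbbbbbbbbbb--------WWWWWWW
270 bbbbbbbbbbbbbbbbbbbbbbbbbbbbb-------bWWWWWWW
271 bbbbbbbbbbbbbbbbbbbbbbbbbbbb--------bWWWWWWW
272 bbbbbbbbbbbbbbbbbbbbbbbbbbbb-------bWWWWWWWW
273 bbbbbbbbbbbbbbbbbbbbbbbbbbb--------bWWWWWWWW
274 bbbbbbbbbbbbbbbbbbbbbbbbbbbb------bWWWWWWWWW
275 bbbbbbbbbbbbbbbbbbbbbbbbbbbb------bWWWWWWWWW
```

Call:
apply_moves(deltas=[0, 1.5, 0.6, 0, 0, 0, 3, 1.2, 1, 0, 0, 3, 1.2, 3, 0, 0, 3, 1.2, 5, 0, 0, 3, 1.2, 7, 0, 0, 3, 1.2, 7, 0])

```text
clock: 42.93
position: [0.5159, 0.2837, 0.0489]
ee_rot: [-0.0, 0.801, 0.599, 0.001]
contact_force: [-0.9, 1.1, 8.8]
width: 0.0174
gripper_force: 120.0
```

```bash
python3 - <<'E'
from h import *
s=get_state();p=s["position"];print(s["clock"],p,s["contact_force"],s["moment"])
a=get_image("side")
amap(a,(274,244,300,268))
E
```

```text
42.9333 [0.5159 0.2837 0.0489] [-0.867   1.1454  8.7813] [ 0.2073  0.1964 -0.0107]
    45678901234567890123456789
244 -.+-######################
245 -..#####r################-
246 -.-#####r###############-b
247 -.-#####r##############-bb
248 --.####-r#############-bbb
249 b-.####-r-###########-bbbb
250 b..####rr--#########-bbbbb
251 bb.####rr..-#######-bbbbbb
252 bb.####rr..-######-bbbbbbb
253 bb.-###---.-######bbbbbbbb
254 bbb-#-----.--####-bbbbbbbb
255 bbbbbbb---.-#####-bbbbbbbb
256 bbbbbbb---..####-bbbbbbbbb
257 bbbbbbb---..-##-bbbbbbbbbb
258 bbbbbbb---..--bbbbbbbbbbbb
259 bbbbbbbbb.+.bbbbbbbbbbbbbb
260 bbbbbbbbbbbbbbbbbbbbbbbbbb
261 bbbbbbbbbbbbbbbbbbbbbbbbb-
262 bbbbbbbbbbbbbbbbbbbbbbbbb-
263 bbbbbbbbbbbbbbbbbbbbbbbb--
264 bbbbbbbbbbbbbbbbbbbbbbbb--
265 bbbbbbbbbbbbbbbbbbbbbbb---
266 bbbbbbbbbbbbbbbbbbbbbbb---
267 bbbbbbbbbbbbbbbbbbbbbb----
```

Collar rests on the block (8.8 N upward). Releasing and rising.

Call:
apply_moves(deltas=[20, 0, 0, -0.5, 0, 24, 0, 0, -0.5, 0, 30, 0, 0, -0.5, 0, 40, 0, 0, -0.5, 0, 45, 0, 0, -0.5, 0, 45, 0, 0, -0.5, 0, 45, 0, 0, -15, 0, 45, 0, 0, -40, 0, 45, 0, 0, -70, 0, 45, 0, 0, -105, 0, 45, 0, 0, -120, 0, 45, 0, 0, -120, 0], squeeze=30)

```text
clock: 43.98
position: [0.5182, 0.2843, 0.172]
ee_rot: [0.001, 0.801, 0.599, 0.004]
contact_force: [-0.2, -0.1, 0.6]
width: 0.0454
gripper_force: 0.0
```

```bash
python3 - <<'E'
from h import *
s=get_state();p=s["position"];print(s["clock"],p,s["contact_force"],s["width"])
a=get_image("side")
amap(a,(266,228,312,272));amap(a,(346,166,374,184))
for q,z in(("puller_grip",.09),("tool_block",0),("hook_bowl",.056)): print(q,[(np.round(r["point"],1),round(r["score"],2),atz(a,r["point"],z)[:2]) for r in place_of(q,a)[:2]])
for n,z in(("tube_rack",0),("reagent_bottle",0),("powder_cup",0)): print(n,[(atz(a,r["point"],z)[:2]) for r in place_of(n,a)[:1]])
print("vertical",proj(a,[.514,.28,.114]),proj(a,[.514,.28,.066]),proj(a,[.514,.28,.06]))
E
```

```text
43.9833 [0.5182 0.2843 0.172 ] [-0.1751 -0.0652  0.625 ] 0.045381360563991856
    6789012345678901234567890123456789012345678901
228 ++++W++++++++++W++..........................--
229 +++++++++WW+++++++..........................--
230 +++W++++++++W+++++..........................--
231 ++++++++++++++++++..........................--
232 +++W++W+++++++++++..........................--
233 +W++++++++++++++++..........................--
234 W++++++++W+++++++++++.......................--
235 ++++++++W+W++++++++++++++...................--
236 +++++++++++++W++++++++++++++++..............--
237 +++++++W+++++++++-#.+++++W++++++++..........-.
238 ++++++++++++++++-###-+++++++++++++++++.......+
239 ++++++++++W++++-######-+W+++++++++++++++++...+
240 ++++++++++bb++-########-+++++W+++++++++++++++W
241 +W++++++++bbb-#########-+++++++++WW++++++++WW+
242 +++++++++bbbb##########-b+++++++++++++++++++++
243 +++++++++bbbb-########-rb++WW++++++++++++++++W
244 W+++++++bbbbb.rr#####-rrbb++++++++++++W+++++++
245 ++++++++bbbbb.rrr-##-rrrbbbbbb++++++++++++++++
246 +++++++bbbbbbbrrrrr-rrrrbbbbbbbbbb++++W+++W+++
24
[... 1621 characters left out ...]
bbbbbb-++.....
176 ..........bbbbb-...bb++.....
177 ........----..bb...bb.......
178 .......-----..-bbbbb........
179 ......------+.-----.........
180 .....-----bb+.b------.......
181 ....-----bbb++bb-----.......
182 ..--------bbbbb-----........
183 .---------bbbbb----.........
puller_grip [(array([284.8, 249.4]), 0.52, array([0.5107, 0.2824]))]
tool_block [(array([300.7, 226.6]), 0.75, array([0.5365, 0.1226])), (array([287. , 270.2]), 0.69, array([0.5117, 0.2785]))]
hook_bowl [(array([361.8, 175.9]), 0.36, array([ 0.4182, -0.0941]))]
tube_rack [array([0.7175, 0.26  ])]
reagent_bottle [array([0.3378, 0.4426])]
powder_cup []
vertical [283.3894 241.9481] [284.5206 254.4668] [284.6568 255.9733]
```

Puller stands upright in the block, its black top at (285,241) and collar at (285,257). The hook is on the post, its ring at (363,176). Everything's at rest and the gripper is clear.

```bash
python3 -c "
from rig import *
print(sign_off())"
```

```text
the job is handed in; nothing more can be done
None
```

The job is handed in after 44 s with the hook on the post and the puller upright in its block, but the puller slipped out of the grip on the first pull and the spring ran back. I couldn't measure its speed, so it may have passed the 0.25 m/s limit and failed the run; on the second pull I eased the hook on gently, and the rack and bottle did not visibly move (the cup was not re-checked).

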